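# Pack cut channel as an interlocked bundle

## Robot

A 6-joint arm with a two-finger parallel gripper is mounted at the origin on the work surface. World frame = base frame: x ahead of the robot, y to its left, z up, the work surface at z = 0. Lengths are in m, angles in rad, forces in N, time in s.
With the tool pointing down it reaches from about 0.35 to 0.975 m from the base axis. Payload 17.4 kg.
Tool frame: the origin (TCP) lies midway between the tips of the shut fingers; the grasp point (between the pads) lies r.grip_point_offset behind it (r.grip_point_offset is the distance from the TCP to the grasp point, in m); y points along the fingers, x is the direction in which the jaws open and shut, and the axes are right-handed (so a half turn about y gives the same grasp; the last joint's range is limited). The gripper opens to 85 mm and grips with 20 to 120 N. Pads are 22 mm wide; open, the fingers measure 114 mm over their backs; the gripper's body (76 mm by 85 mm) begins 54 mm behind the grasp point. The pads swing forward as they close: fully open they stand 13 mm farther back than shut.
Start: joints at [-1.161, 0.116, 1.442, -0, 1.584, -0.038], TCP at [0.292, -0.608, 0.231] pointing down, gripper open.
Joint ranges: [-2.83, 2.83], [-0.83, 2.19], [0.07, 2.5], [-1.14, 4.28], [0.01, 3], [-2.97, 2.97]. Speed limits (rad/s): [1.89, 1.89, 2.22, 3.14, 3.14, 3.14].

## Interface

Orientations are given as a 3x3 rotation matrix whose columns are the frame's x, y, z axes.
In Python, from station import readout, snapshot, camera_model, r gives the robot as it stands.
- The arm moves only by the tool step_arm, never from a script. Its argument "series" is a list of rows, each an object with "dr": the turn, a rotation vector about the tool's x, y, z in degrees, a list of three; "slide": the shift along the tool's x, y, z in m, a list of three; "gripper": the opening in per cent of the stroke, from 0 (shut) to 100 (fully open). A call has 1 to 20 rows; each row is the pose to reach, as a shift and turn from the pose commanded when the call began, along the tool's axes at that moment; what a row does not reach only later rows make up. A row lasts 1/10 s, in which the tool goes at most 50 mm and 8.59 degrees, less where a joint would pass 70% of its speed; a pose out of reach is approached as far as the arm can. A call with a gripper value outside its range is refused whole. The fingers move at their own pace and stop on an object; "newtons" is the grip in N (left out, the last holds). Time passes only in rows, so rows that repeat a pose let the fingers close. It gives the time, the measured TCP pose, the force and the opening at its end, in the units of the state.
- readout.get_state(): the state, without advancing time (a new reading comes with each control period).
- snapshot(name): name is "scene" or "top" or "wrist"; returns (picture, depth): 480x640x3 uint8, red, green, blue; 480x640 float32, m along the optical axis (not along the pixel's ray), 0 where there is no reading.
- camera_model(name): a dict with "K" (3x3 intrinsics, pixels), "R" (3x3) and "t" (3): a world point X has camera coordinates R X + t. Camera axes: x right, y down, z forward; pixel columns grow to the right and rows downward; lengths in m; the calibration is good to about 2 mm. The wrist camera is an equidistant fisheye: a pixel r from the principal point sees the ray r / f radians off the axis. A picture is of the moment at which its call begins: read the wrist's pose just before it. camera_model takes no time and is no camera call; for the wrist camera it gives the pose at the moment of the call.
- r.job_done(): hands the job in, once; it reports no verdict.
The state is a dict: "time_s": time; "joint_pos": joint angles; "dq": joint speeds; "tau": joint torques, N m; "tcp_pos": TCP position; "tcp_rot": TCP orientation; "contact_force": force on the tool from outside, world axes, zero at the start; "moment": the same for the moment, N m; "finger_gap": opening from 0.0 (shut) to 1.0 (fully open).
Only numpy, scipy, OpenCV 4.12 (cv2) and the standard library are available. Lean on these libraries where they do the work, as an engineer would, in place of code of your own. Each camera call takes 0.05 s, during which the arm holds its last target.

## Task

Pick the five cut pieces of U-channel out of the clutter on the bench and pack them as one interlocked bundle on the packing board: the three that lie open side up go side by side, square across both battens with about 30 mm between them, and the two that lie open side down go over them, each capping one of the gaps so that its flanges drop into the troughs on either side and it sits level, fully down. Keep every piece the way up it lies, keep the ends roughly in line along the middle of the board, and do not disturb the other things lying among them.

Things in the scene. Friction and masses are not known exactly. Their poses are not given: they have to be found in the camera images.
- trough_a: Cut piece of aluminium U-channel lying on its back, open side up like a trough: 80 mm long, 60 wide, 30 high, walls 3 mm (54 mm between flanges), about 75 g. Origin: centre of its underside as it lies; x along its length, y across, z up. Grip it across the 60 mm width. The three open-up pieces are alike and interchangeable.
- trough_b: Cut piece of aluminium U-channel lying on its back, open side up like a trough: 80 mm long, 60 wide, 30 high, walls 3 mm (54 mm between flanges), about 75 g. Origin: centre of its underside as it lies; x along its length, y across, z up. Grip it across the 60 mm width. The three open-up pieces are alike and interchangeable.
- trough_c: Cut piece of aluminium U-channel lying on its back, open side up like a trough: 80 mm long, 60 wide, 30 high, walls 3 mm (54 mm between flanges), about 75 g. Origin: centre of its underside as it lies; x along its length, y across, z up. Grip it across the 60 mm width. The three open-up pieces are alike and interchangeable.
- cap_a: Cut piece of aluminium U-channel lying open side down, flat back on top: 80 mm long, 60 wide, 30 high, walls 3 mm (54 mm between flanges), about 75 g. Origin: centre of its underside as it lies; x along its length, y across, z up. Grip it across the 60 mm width. The two such pieces are interchangeable. Capping a gap, its underside rests 3 mm above the battens.
- cap_b: Cut piece of aluminium U-channel lying open side down, flat back on top: 80 mm long, 60 wide, 30 high, walls 3 mm (54 mm between flanges), about 75 g. Origin: centre of its underside as it lies; x along its length, y across, z up. Grip it across the 60 mm width. The two such pieces are interchangeable. Capping a gap, its underside rests 3 mm above the battens.
- board: Packing board, fixed: plywood base 290 x 110 x 9 mm with two pine battens along it, each 22 mm wide, 25 mm either side of its midline, flat tops 31 mm above the origin. Origin: centre of its underside; x along the battens, y across, z up. Stands left or right on the bench. Pieces lie with their length along its y: open-up ones at x = -90, 0, 90 mm leave 30 mm gaps, with caps at -45, 45.
- angle: Steel angle offcut, L-section 50 mm x 50 mm x 4 mm, 70 mm long, one leg flat on the bench. Not part of the job and not to be disturbed. Origin: centre of its underside.
- tube: Dark square steel tube offcut, 40 mm x 40 mm, 70 mm long, lying down. Not part of the job and not to be disturbed. Origin: centre of its underside.
- bowl: Small round brass bowl, 84 mm across the rim, 28 mm high, standing open side up. Not part of the job and not to be disturbed. Origin: centre of its underside.
- punch: Steel doming punch, a 32 mm thick, 64 mm tall upright cylinder with a rounded top. Not part of the job and not to be disturbed. Origin: centre of its underside.

How it is judged:
By the outcome, as a careful person would: the job done as asked, in the order asked, and still so for the second after the job is handed in, with the robot touching nothing.
It also fails if it takes over 112 s, if anything falls off the work surface, if the arm or the gripper's body presses on something with over 40 N, if the wrist force passes 120 N, or if a joint passes its speed limit or range.

## Working session

There is one attempt and no reset: what is moved stays moved. The work goes in short steps, Python scripts to look and compute and a tool call to move; the robot and the scene stay as the last step left them, time stands still between calls to the robot, and variables do not carry over. Pictures are saved under pics/ and viewed, and the job is handed in when it is done.

Besides the shell and the picture viewer there is one more tool, called after "Emit:" as name(argument=value, ...), one argument or row to a line, values as JSON. step_arm: Moves the arm, as the interface text tells. Its arguments: {"type":"object","properties":{"series":{"type":"array","items":{"type":"object","properties":{"dr":{"type":"array","items":{"type":"number"}},"slide":{"type":"array","items":{"type":"number"}},"gripper":{"type":"number"}}}},"newtons":{"type":"number"}},"required":["series"]}

```bash
ls; mkdir -p pics
python3 - <<'E'
from station import readout, snapshot, camera_model, r
import cv2, numpy as np
s=readout.get_state(); print(s['time_s'],s['tcp_pos'],s['tcp_rot'],s['finger_gap'],r.grip_point_offset)
for n in ['scene','top']:
    p,d=snapshot(n); cv2.imwrite(f'pics/{n}0.png',p[:,:,::-1]); np.save(f'pics/{n}0.npy',d)
    m=camera_model(n); print(n,m)
    np.savez(f'pics/{n}_cam.npz',**{k:np.array(m[k]) for k in 'KRt'})
E
```

```text
pics
0.0 [ 0.29217089 -0.60828414  0.23055477] [[ 4.32979640e-01 -4.57210728e-04  9.01403585e-01]
 [-9.01402989e-01  1.03664923e-03  4.32979880e-01]
 [-1.13240238e-03 -9.99999358e-01  3.67168949e-05]] 0.9997316388243928 0.0187
scene {'K': array([[484.63359316,   0.        , 323.02403713],
       [  0.        , 484.63359316, 237.28582589],
       [  0.        ,   0.        ,   1.        ]]), 'R': array([[-0.78431586,  0.62028361, -0.0098428 ],
       [ 0.48977293,  0.60939811, -0.62350335],
       [-0.38075072, -0.4938443 , -0.78175872]]), 't': array([ 0.44434481, -0.23839556,  1.07892146])}
top {'K': array([[581.30998247,   0.        , 314.54240785],
       [  0.        , 581.30998247, 238.81549404],
       [  0.        ,   0.        ,   1.        ]]), 'R': array([[-1.77341443e-03, -9.99644671e-01,  2.65967538e-02],
       [-9.96749392e-01, -3.75216330e-04, -8.05636948e-02],
       [ 8.05450477e-02, -2.66531710e-02, -9.96394552e-01]]), 't': array([-0.01200392,  0.57339505,  1.18075417])}
```

View pics/scene0.png

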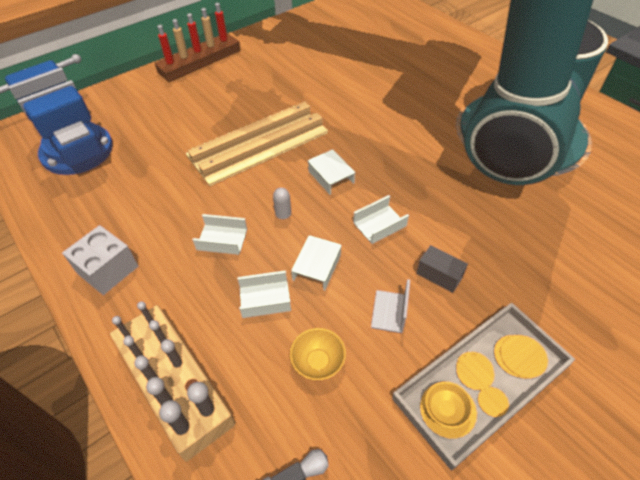

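View pics/top0.png

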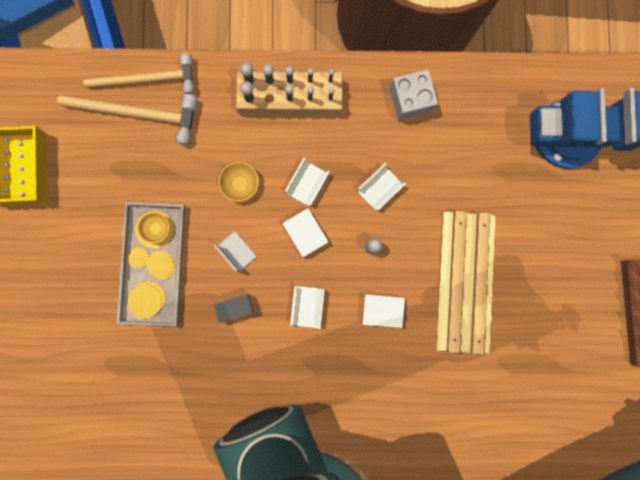

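```bash
cat > h.py <<'E'
import numpy as np, cv2
def cloud(d,m):
    K,R,t=[np.array(m[k]) for k in 'KRt']
    v,u=np.mgrid[:d.shape[0],:d.shape[1]]
    c=np.stack([(u-K[0,2])/K[0,0]*d,(v-K[1,2])/K[1,1]*d,d],-1)
    return (c-t)@R
E
python3 - <<'E'
from h import *
d=np.load('pics/top0.npy'); m=np.load('pics/top_cam.npz'); P=cloud(d,m)
im=cv2.imread('pics/top0.png')
reg=P[300:420:5,560:630:5]; print('table z', [round(float(np.median(P[a:a+10,b:b+10,2])),4) for a,b in [(200,400),(350,250),(340,400),(150,230),(270,420)]])
mask=((P[...,2]>0.008)&(d>0)).astype(np.uint8); mask[:145]=0;mask[360:]=0;mask[:,:190]=0;mask[:,510:]=0
n,l,st,c=cv2.connectedComponentsWithStats(mask)
for i in range(1,n):
    if st[i,4]<100: continue
    q=P[l==i]; zt=np.percentile(q[:,2],98)
    top=q[q[:,2]>zt-0.012]
    print(i,st[i],'ztop',zt.round(4),'all',[np.round(x,4) for x in cv2.minAreaRect(q[:,:2].astype(np.float32)*1)], 'top',[np.round(x,4) for x in cv2.minAreaRect(top[:,:2].astype(np.float32))])
big=cv2.resize(im[150:340,210:420],None,fx=3.8,fy=3.8,interpolation=cv2.INTER_CUBIC)[:600]; cv2.imwrite('pics/crop0.png',big[:,:800])
b=cv2.resize(im[200:365,425:510],None,fx=3.6,fy=3.6,interpolation=cv2.INTER_CUBIC); cv2.imwrite('pics/crop1.png',b)
E
```

```text
table z [0.0002, 0.0009, 0.0001, 0.0004, 0.0002]
6 [218 162  41  39 908] ztop 0.0311 all [array([0.6932, 0.1463]), array([0.0827, 0.0806]), np.float64(86.5891)] top [array([0.6932, 0.1463]), array([0.0827, 0.0806]), np.float64(86.5891)]
62 [ 283  209   45   48 1139] ztop 0.0352 all [array([0.5872, 0.0077]), array([0.0803, 0.0604]), np.float64(30.7803)] top [array([0.5872, 0.0077]), array([0.0803, 0.0604]), np.float64(30.7803)]
63 [ 437  211   58  143 6098] ztop 0.0351 all [array([ 0.4849, -0.3302]), array([0.111 , 0.2904]), np.float64(85.941)] top [array([ 0.4849, -0.3305]), array([0.0749, 0.2905]), np.float64(86.0762)]
68 [365 237  17  17 222] ztop 0.0658 all [array([ 0.5595, -0.1318]), array([0.0315, 0.0291]), np.float64(1.2714)] top [array([ 0.5592, -0.1329]), array([0.0265, 0.0266]), np.float64(1.3776)]
75 [214 244  26  28 120] ztop 0.0543 all [array([0.5352, 0.1678]), array([0.07  , 0.0064]), np.float64(40.1037)] top [array([0.5344, 0.1684]), array([0.0688, 0.0046]), np.float64(40.1037)]
119 [214 294  40  29 700] ztop 0.0446 all [array([0.4323, 0.1537]), array([0.04  , 0.0703]), np.float64(16.6012)] top [array([0.4323, 0.1538]), array([0.04  , 0.0701]), np.float64(16.6325)]
121 [ 362  295   42   33 1156] ztop 0.0347 all [array([ 0.4255, -0.1528]), array([0.0812, 0.0602]), np.float64(84.5078)] top [array([ 0.4254, -0.1528]), array([0.0811, 0.0602]), np.float64(84.6656)]
```

View pics/crop0.png

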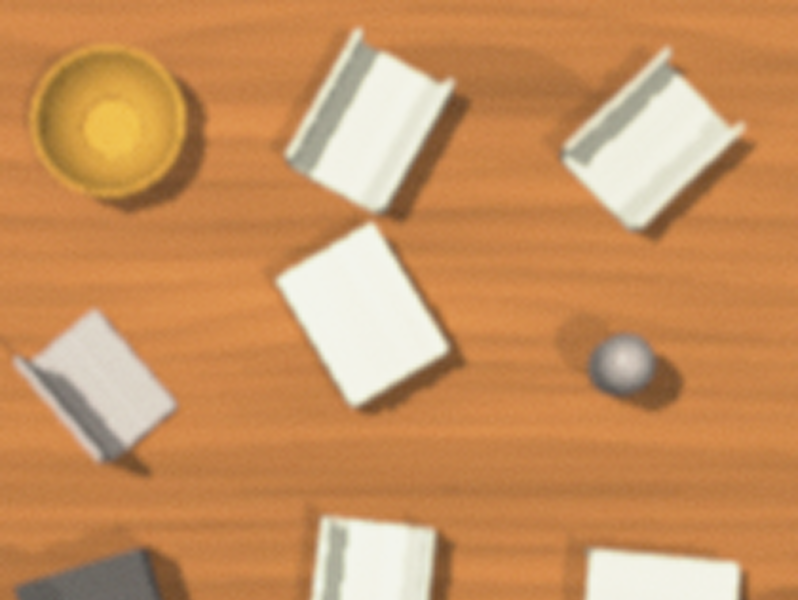

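View pics/crop1.png

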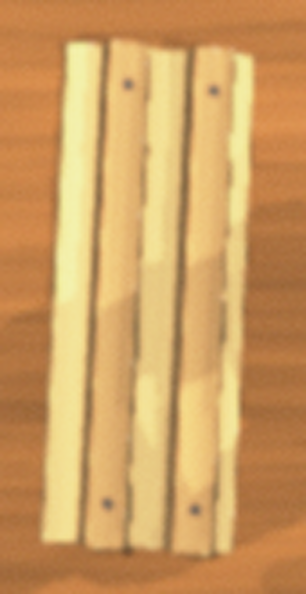

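Run:
```python
from h import *
d=np.load('pics/top0.npy'); m=np.load('pics/top_cam.npz'); P=cloud(d,m); K,R,t=m['K'],m['R'],m['t']
im=cv2.imread('pics/top0.png')
C=-R.T@t; print('cam',C)
def ray(u,v,z):
    w=R.T@np.array([(u-K[0,2])/K[0,0],(v-K[1,2])/K[1,1],1]); return (C+w*(z-C[2])/w[2])[:2]
for nm,(a,b,c,e) in dict(t1=(155,210,280,335),t2=(160,215,355,410),t3=(280,332,286,332),cA=(205,262,280,330),cB=(290,332,358,410)).items():
    s=P[a:b,c:e]; hsv=cv2.cvtColor(im[a:b,c:e],cv2.COLOR_BGR2HSV)
    q=s[(s[...,2]>0.018)&(s[...,2]<.06)]
    print(nm,len(q),'z',np.percentile(q[:,2],[10,50,90]).round(4),[np.round(x,4) for x in cv2.minAreaRect(q[:,:2].astype(np.float32))])
    w=((hsv[...,1]<70)).astype(np.uint8); n,l,st,_=cv2.connectedComponentsWithStats(w); i=1+np.argmax(st[1:,4])
    pts=np.argwhere(l==i)[:,::-1]+[c,a]
    w2=np.array([ray(u,v,0.03) for u,v in pts],np.float32)
    print('   colour', len(w2),[np.round(x,4) for x in cv2.minAreaRect(w2)])
q=P[205:360,430:500].reshape(-1,3); q=q[(q[:,2]>.005)&(q[:,2]<.05)]
print(np.histogram(q[:,2],bins=np.arange(.004,.044,.004)))
# blown-up crops
for nm,(a,b,c,e) in dict(t3=(280,335,280,410),).items():
    cv2.imwrite('pics/crop2.png',cv2.resize(im[a:b,c:e],None,fx=6,fy=6,interpolation=cv2.INTER_CUBIC))
```

```text
cam [0.47640598 0.01968633 1.22301111]
t1 149 z [0.0229 0.0293 0.0329] [array([0.6877, 0.0065]), array([0.0616, 0.0915]), np.float64(60.7366)]
   colour 1148 [array([0.6912, 0.0037]), array([0.0633, 0.0831]), np.float64(61.273)]
t2 122 z [0.026  0.0302 0.0327] [array([ 0.6847, -0.1521]), array([0.0603, 0.0793]), np.float64(43.3998)]
   colour 1118 [array([ 0.6813, -0.1498]), array([0.0624, 0.0835]), np.float64(43.2435)]
t3 124 z [0.0261 0.03   0.0327] [array([0.4345, 0.0036]), array([0.06  , 0.0777]), np.float64(83.4474)]
   colour 1196 [array([0.4339, 0.0033]), array([0.0626, 0.0801]), np.float64(83.4519)]
cA 1133 z [0.0273 0.0302 0.0333] [array([0.5872, 0.0077]), array([0.0803, 0.0604]), np.float64(30.7803)]
   colour 1211 [array([0.5862, 0.0073]), array([0.0828, 0.0623]), np.float64(30.7651)]
cB 1154 z [0.0273 0.0303 0.033 ] [array([ 0.4255, -0.1528]), array([0.0812, 0.0602]), np.float64(84.5078)]
   colour 1217 [array([ 0.4247, -0.1529]), array([0.083 , 0.0618]), np.float64(83.9405)]
(array([1115, 2077,  500,  163,  151,  406, 1766,  986,   57]), array([0.004, 0.008, 0.012, 0.016, 0.02 , 0.024, 0.028, 0.032, 0.036,
       0.04 ]))
```

View pics/crop2.png

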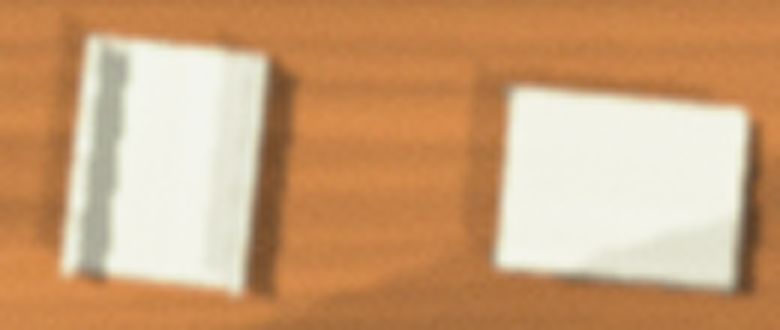

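```bash
cat >> h.py <<'E'
from scipy.spatial.transform import Rotation as Ro
def plan(*tg):
    from station import readout
    s=readout.get_state(); p=np.array(s['tcp_pos']); T=np.array(s['tcp_rot'])
    print('t',round(s['time_s'],2),'p',p.round(4),'phi',np.degrees(np.arctan2(T[1,0],T[0,0])).round(2),'tilt',T[:,1].round(4),'F',np.round(s['contact_force'],1),'gap',round(s['finger_gap'],3))
    phi0=np.degrees(np.arctan2(T[1,0],T[0,0]))
    for x,y,z,ph in tg:
        d=(ph-phi0+90)%180-90; a=np.radians(phi0+d)
        X=np.array([np.cos(a),np.sin(a),0]); Y=np.array([0,0,-1.]); G=np.c_[X,Y,np.cross(X,Y)]
        print('slide',(T.T@(np.array([x,y,z])-p)).round(4),'dr',np.degrees(Ro.from_matrix(T.T@G).as_rotvec()).round(2))
E
python3 - <<'E'
from h import *
plan((.683,-.151,.12,43.3),(.683,-.151,.0,43.3))
E
```

```text
t 0.1 p [ 0.2922 -0.6083  0.2307] phi -64.35 tilt [-4.e-04  9.e-04 -1.e+00] F [-0.7  0.1 -0.1] gap 1.0
slide [-0.2429  0.1109  0.5503] dr [ 3.000e-02  7.235e+01 -5.000e-02]
slide [-0.2428  0.2309  0.5503] dr [ 3.000e-02  7.235e+01 -5.000e-02]
```

```bash
sed -i 's/d=(ph-phi0+90)%180-90/d=ph-phi0/' h.py
```

Emit:
step_arm(
  series=[
    {"slide":[-0.243,0.09,0.55],"dr":[0,-107.65,0],"gripper":100},
    {"slide":[-0.243,0.09,0.55],"dr":[0,-107.65,0],"gripper":100},
    {"slide":[-0.243,0.09,0.55],"dr":[0,-107.65,0],"gripper":100},
    {"slide":[-0.243,0.09,0.55],"dr":[0,-107.65,0],"gripper":100},
    {"slide":[-0.243,0.09,0.55],"dr":[0,-107.65,0],"gripper":100},
    {"slide":[-0.243,0.09,0.55],"dr":[0,-107.65,0],"gripper":100},
    {"slide":[-0.243,0.09,0.55],"dr":[0,-107.65,0],"gripper":100},
    {"slide":[-0.243,0.09,0.55],"dr":[0,-107.65,0],"gripper":100},
    {"slide":[-0.243,0.09,0.55],"dr":[0,-107.65,0],"gripper":100},
    {"slide":[-0.243,0.09,0.55],"dr":[0,-107.65,0],"gripper":100},
    {"slide":[-0.243,0.09,0.55],"dr":[0,-107.65,0],"gripper":100},
    {"slide":[-0.243,0.09,0.55],"dr":[0,-107.65,0],"gripper":100},
    {"slide":[-0.243,0.09,0.55],"dr":[0,-107.65,0],"gripper":100},
    {"slide":[-0.243,0.09,0.55],"dr":[0,-107.65,0],"gripper":100},
    {"slide":[-0.243,0.09,0.55],"dr":[0,-107.65,0],"gripper":100},
    {"slide":[-0.243,0.09,0.55],"dr":[0,-107.65,0],"gripper":100},
    {"slide":[-0.243,0.09,0.55],"dr":[0,-107.65,0],"gripper":100},
  ],
)

```text
time_s: 1.8
tcp_pos: [0.6823, -0.1523, 0.1417]
tcp_rot: [[0.729, 0.0, -0.684], [0.684, -0.0, 0.729], [0.0, -1.0, -0.0]]
contact_force: [-0.5, -0.7, -0.3]
finger_gap: 1.003
```

Run:
```python
from h import *
from station import *
plan((.683,-.151,.08,43.3),(.683,-.151,.0,43.3))
m=camera_model('wrist'); p,d=snapshot('wrist'); cv2.imwrite('pics/w0.png',p[:,:,::-1]); np.savez('pics/w0.npz',d=d,**{k:np.array(m[k]) for k in 'KRt'}); print(m)
```

```text
t 1.8 p [ 0.6823 -0.1523  0.1417] phi 43.16 tilt [ 5.e-04 -2.e-04 -1.e+00] F [-0.5 -0.7 -0.3] gap 1.003
slide [0.0014 0.0617 0.0005] dr [ 0.03 -0.14  0.01]
slide [0.0014 0.1417 0.0006] dr [ 0.03 -0.14  0.01]
{'K': array([[371.64829954,   0.        , 320.13624181],
       [  0.        , 371.64829954, 240.26982571],
       [  0.        ,   0.        ,   1.        ]]), 'R': array([[ 7.28845066e-01,  6.84678167e-01,  8.22947889e-04],
       [ 6.58325517e-01, -7.01121716e-01,  2.73926729e-01],
       [ 1.88128637e-01, -1.99108377e-01, -9.61750212e-01]]), 't': array([-0.39294501, -0.56721696,  0.13303092])}
```

View pics/w0.png

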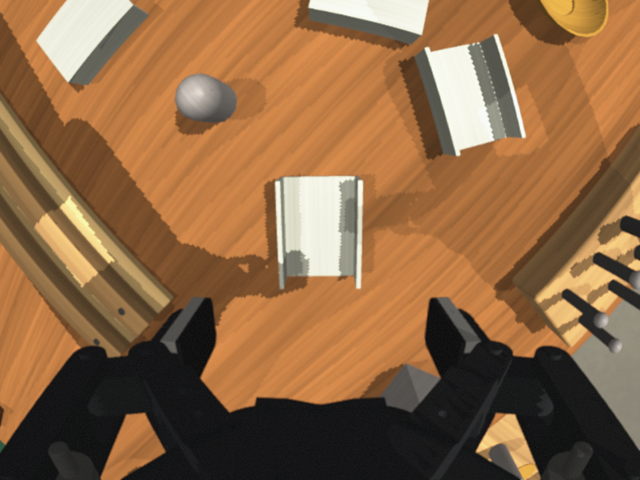

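```bash
cat >> h.py <<'E'
def wray(px,z,f='pics/w0.npz'):
    m=np.load(f); K,R,t=m['K'],m['R'],m['t']
    q=cv2.fisheye.undistortPoints(np.array(px,float).reshape(-1,1,2),K,np.zeros(4))[:,0]
    C=-R.T@t; w=np.c_[q,np.ones(len(q))]@R
    return (C+w*((z-C[2])/w[:,2])[:,None])[:,:2]
E
python3 - <<'E'
from h import *
a=wray([(276,181),(362,178),(361,288),(281,289)],.03); print(a.round(4),a.mean(0), [np.round(x,4) for x in cv2.minAreaRect(a.astype(np.float32))])
a=wray([(420,48),(497,36),(525,136),(457,155)],.03); print(a.round(4),a.mean(0), [np.round(x,4) for x in cv2.minAreaRect(a.astype(np.float32))])
E
```

```text
[[ 0.6333 -0.1446]
 [ 0.6749 -0.1026]
 [ 0.7318 -0.1608]
 [ 0.689  -0.2021]] [ 0.68225493 -0.15251321] [array([ 0.6821, -0.1525]), array([0.0595, 0.0814]), np.float64(44.388)]
[[ 0.6403 -0.0074]
 [ 0.6724  0.0464]
 [ 0.7406  0.0094]
 [ 0.7121 -0.0425]] [0.69133901 0.00148328] [array([0.6904, 0.001 ]), array([0.0626, 0.0801]), np.float64(61.4707)]
```

Emit:
step_arm(
  series=[
    {"slide":[0,0.05,0],"dr":[0,-0.8,0],"gripper":100},
    {"slide":[0,0.1,0],"dr":[0,-0.8,0],"gripper":100},
    {"slide":[0,0.125,0],"dr":[0,-0.8,0],"gripper":100},
    {"slide":[0,0.141,0],"dr":[0,-0.8,0],"gripper":100},
    {"slide":[0,0.141,0],"dr":[0,-0.8,0],"gripper":100},
    {"slide":[0,0.141,0],"dr":[0,-0.8,0],"gripper":60},
    {"slide":[0,0.141,0],"dr":[0,-0.8,0],"gripper":60},
    {"slide":[0,0.141,0],"dr":[0,-0.8,0],"gripper":60},
    {"slide":[0,0.141,0],"dr":[0,-0.8,0],"gripper":60},
    {"slide":[0,0.141,0],"dr":[0,-0.8,0],"gripper":60},
  ],
  newtons=30,
)

```text
time_s: 2.85
tcp_pos: [0.6839, -0.1516, 0.0027]
tcp_rot: [[0.718, 0.003, -0.696], [0.696, -0.001, 0.718], [0.002, -1.0, -0.003]]
contact_force: [-0.4, -0.4, 7.0]
finger_gap: 0.697
```

Run:
```python
from h import *
from station import *
p,d=snapshot('wrist'); cv2.imwrite('pics/w1.png',p[:,:,::-1])
plan((.682,-.1525,.15,-4),(.485,-.3303,.15,-4),(.485,-.3303,.034,-4))
```

```text
t 2.9 p [ 0.6839 -0.1517  0.0028] phi 44.1 tilt [ 0.0032 -0.001  -1.    ] F [-0.3 -0.7  6.6] gap 0.697
slide [-0.0017 -0.1472  0.0003] dr [ 0.12 48.1   0.16]
slide [-0.2669 -0.1477  0.0097] dr [ 0.12 48.1   0.16]
slide [-0.2671 -0.0317  0.0101] dr [ 0.12 48.1   0.16]
```

View pics/w1.png

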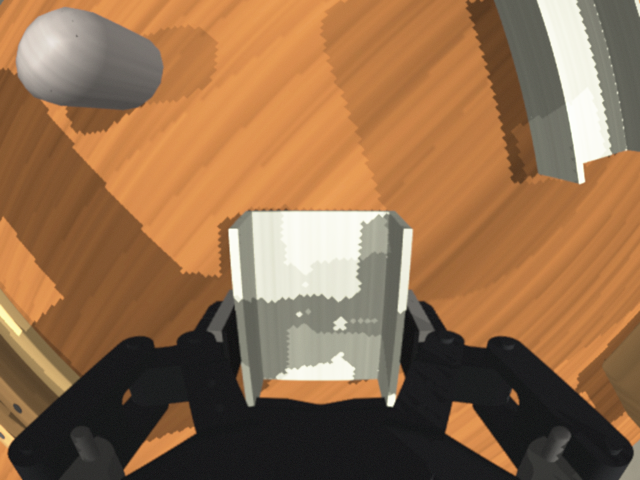

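Emit:
step_arm(
  series=[
    {"slide":[0,-0.04,0],"dr":[0,0,0],"gripper":60},
    {"slide":[0,-0.09,0],"dr":[0,0,0],"gripper":60},
    {"slide":[0,-0.13,0],"dr":[0,0,0],"gripper":60},
    {"slide":[-0.265,-0.13,0.008],"dr":[0,48.1,0],"gripper":60},
    {"slide":[-0.265,-0.13,0.008],"dr":[0,48.1,0],"gripper":60},
    {"slide":[-0.265,-0.13,0.008],"dr":[0,48.1,0],"gripper":60},
    {"slide":[-0.265,-0.13,0.008],"dr":[0,48.1,0],"gripper":60},
    {"slide":[-0.265,-0.13,0.008],"dr":[0,48.1,0],"gripper":60},
    {"slide":[-0.265,-0.13,0.008],"dr":[0,48.1,0],"gripper":60},
    {"slide":[-0.265,-0.13,0.008],"dr":[0,48.1,0],"gripper":60},
    {"slide":[-0.265,-0.13,0.008],"dr":[0,48.1,0],"gripper":60},
    {"slide":[-0.265,-0.13,0.008],"dr":[0,48.1,0],"gripper":60},
    {"slide":[-0.265,-0.13,0.008],"dr":[0,48.1,0],"gripper":60},
    {"slide":[-0.265,-0.13,0.008],"dr":[0,48.1,0],"gripper":60},
  ],
)

```text
time_s: 4.3
tcp_pos: [0.4875, -0.3294, 0.1302]
tcp_rot: [[0.998, -0.0, 0.068], [-0.068, 0.0, 0.998], [-0.0, -1.0, 0.0]]
contact_force: [1.3, -0.2, -1.3]
finger_gap: 0.697
```

Run:
```python
from h import *
from station import *
m=camera_model('wrist')
p,d=snapshot('wrist'); cv2.imwrite('pics/w2.png',p[:,:,::-1]); np.savez('pics/w2.npz',d=d,**{k:np.array(m[k]) for k in 'KRt'})
plan((.485,-.3303,.06,-4),(.485,-.3303,.034,-4))
```

```text
t 4.35 p [ 0.4874 -0.3295  0.1302] phi -3.91 tilt [-1.e-04  1.e-04 -1.e+00] F [ 1.   0.4 -1. ] gap 0.695
slide [-0.0024  0.0702 -0.001 ] dr [-0.01  0.09 -0.01]
slide [-0.0024  0.0962 -0.001 ] dr [-0.01  0.09 -0.01]
```

View pics/w2.png

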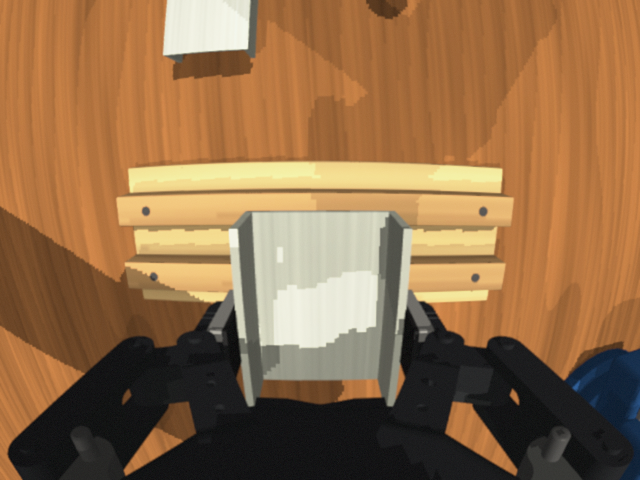

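Run:
```python
from h import *
im=cv2.imread('pics/w2.png')
cv2.imwrite('pics/w2c.png',np.hstack([cv2.resize(im[150:310,105:235],None,fx=3,fy=3,interpolation=cv2.INTER_CUBIC),cv2.resize(im[150:310,400:530],None,fx=3,fy=3,interpolation=cv2.INTER_CUBIC)]))
```

```text
(no output)
```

View pics/w2c.png

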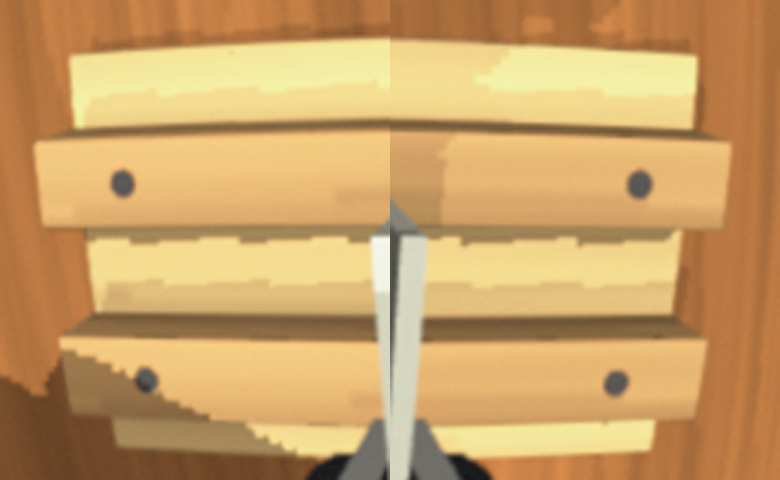

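Run:
```python
from h import *
a=wray([(116.3,197.3),(513.7,197.7),(511,225.7),(119.3,225.7),(125.3,262.7),(505.3,263.7),(501.3,288.7),(129,288)],.031,'pics/w2.npz'); print(a.round(4))
print(a[:4].mean(0),a[4:].mean(0),a.mean(0))
for i,j in [(0,1),(3,2),(4,5),(7,6)]: d=a[j]-a[i]; print(np.degrees(np.arctan2(d[1],d[0])),np.hypot(*d))
```

```text
[[ 0.3418 -0.2865]
 [ 0.6291 -0.3065]
 [ 0.6279 -0.3273]
 [ 0.3402 -0.3078]
 [ 0.339  -0.3366]
 [ 0.6255 -0.3566]
 [ 0.6242 -0.377 ]
 [ 0.337  -0.3574]]
[ 0.4847467  -0.30700353] [ 0.48142616 -0.35689555] [ 0.48308643 -0.33194954]
-3.976193827435626 0.28801079626473813
-3.876533061589631 0.28840490422344545
-3.984017555991219 0.2872189317152922
-3.902678850920773 0.2878593819033936
```

Emit:
step_arm(
  series=[
    {"slide":[-0.0033,0.045,-0.0017],"dr":[0,0,0],"gripper":60},
    {"slide":[-0.0033,0.075,-0.0017],"dr":[0,0,0],"gripper":60},
    {"slide":[-0.0033,0.09,-0.0017],"dr":[0,0,0],"gripper":60},
    {"slide":[-0.0033,0.0965,-0.0017],"dr":[0,0,0],"gripper":60},
    {"slide":[-0.0033,0.0965,-0.0017],"dr":[0,0,0],"gripper":60},
    {"slide":[-0.0033,0.0965,-0.0017],"dr":[0,0,0],"gripper":60},
  ],
)

```text
time_s: 4.95
tcp_pos: [0.4843, -0.3318, 0.0351]
tcp_rot: [[0.998, 0.001, 0.069], [-0.069, -0.001, 0.998], [0.001, -1.0, -0.001]]
contact_force: [0.3, -0.5, -1.1]
finger_gap: 0.699
```

Run:
```python
from h import *
plan((.484,-.331,.034,-4))
```

```text
t 4.95 p [ 0.4843 -0.3318  0.0351] phi -3.97 tilt [ 1.3e-03 -9.0e-04 -1.0e+00] F [ 0.3 -0.5 -1.1] gap 0.699
slide [-0.0003  0.0011  0.0008] dr [0.05 0.03 0.08]
```

Emit:
step_arm(
  series=[
    {"slide":[0,0.0015,0],"gripper":60},
    {"slide":[0,0.0015,0],"gripper":60},
    {"slide":[0,0.0015,0],"gripper":84},
    {"slide":[0,0.0015,0],"gripper":84},
    {"slide":[0,0.0015,0],"gripper":84},
    {"slide":[0,-0.02,0],"gripper":84},
    {"slide":[0,-0.06,0],"gripper":84},
    {"slide":[0,-0.11,0],"gripper":100},
    {"slide":[0,-0.11,0],"gripper":100},
  ],
)

```text
invalid input
```

Run:
```python
from h import *
from station import *
p,d=snapshot('wrist'); cv2.imwrite('pics/w3.png',p[:,:,::-1])
plan((.691,.003,.145,61),(.691,.003,.1,61))
```

```text
t 5.0 p [ 0.4842 -0.3318  0.035 ] phi -3.98 tilt [ 0.0013 -0.001  -1.    ] F [ 0.9 -0.5 -1. ] gap 0.698
slide [ 0.1832 -0.1101  0.3482] dr [ 9.000e-02 -6.498e+01  4.000e-02]
slide [ 0.1832 -0.0651  0.3482] dr [ 9.000e-02 -6.498e+01  4.000e-02]
```

View pics/w3.png

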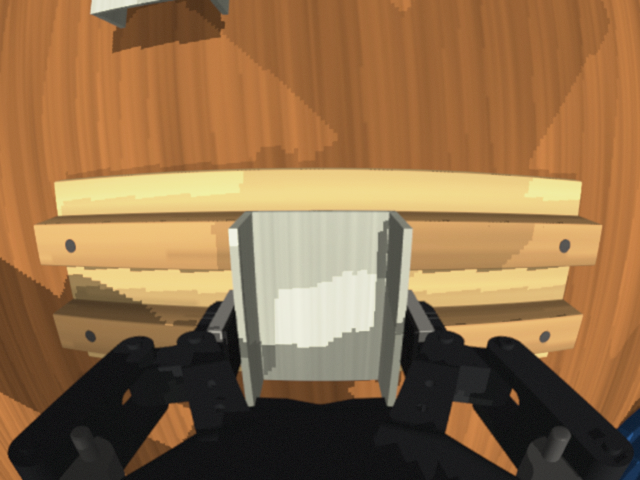

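Rows need "dr" too. The trough is still held just above the battens; it lies square over them.

Emit:
step_arm(
  series=[
    {"slide":[0,0.0015,0],"dr":[0,0,0],"gripper":60},
    {"slide":[0,0.0015,0],"dr":[0,0,0],"gripper":60},
    {"slide":[0,0.0015,0],"dr":[0,0,0],"gripper":84},
    {"slide":[0,0.0015,0],"dr":[0,0,0],"gripper":84},
    {"slide":[0,0.0015,0],"dr":[0,0,0],"gripper":84},
    {"slide":[0,-0.02,0],"dr":[0,0,0],"gripper":84},
    {"slide":[0,-0.06,0],"dr":[0,0,0],"gripper":84},
    {"slide":[0,-0.11,0],"dr":[0,0,0],"gripper":100},
    {"slide":[0,-0.11,0],"dr":[0,0,0],"gripper":100},
  ],
)

```text
time_s: 5.9
tcp_pos: [0.4855, -0.3328, 0.1511]
tcp_rot: [[0.998, 0.007, 0.07], [-0.07, -0.006, 0.998], [0.008, -1.0, -0.005]]
contact_force: [1.0, -0.3, 0.9]
finger_gap: 0.998
```

Run:
```python
from h import *
from station import *
m=camera_model('wrist')
p,d=snapshot('wrist'); cv2.imwrite('pics/w3b.png',p[:,:,::-1]); np.savez('pics/w3.npz',d=d,**{k:np.array(m[k]) for k in 'KRt'})
plan((.691,.003,.145,61),(.691,.003,.1,61))
```

```text
t 5.95 p [ 0.4847 -0.3323  0.1475] phi -3.99 tilt [ 0.0047 -0.0035 -1.    ] F [ 0.8  0.1 -0.3] gap 0.999
slide [0.1824 0.0023 0.3489] dr [  0.32 -64.99   0.15]
slide [0.1822 0.0473 0.349 ] dr [  0.32 -64.99   0.15]
```

View pics/w3b.png

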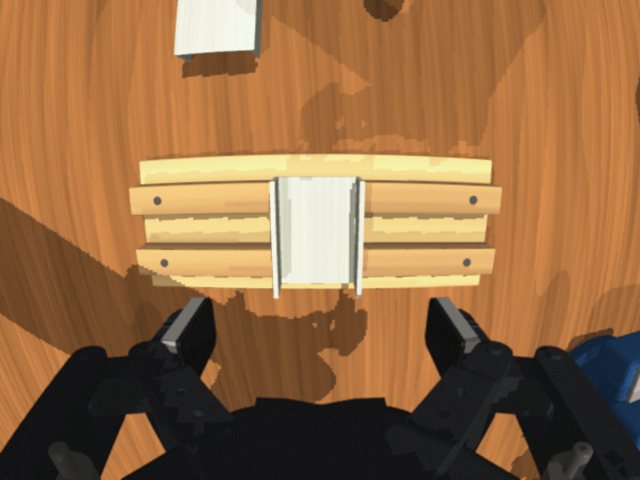

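Emit:
step_arm(
  series=[
    {"slide":[0.183,0.02,0.349],"dr":[0,-65,0],"gripper":100},
    {"slide":[0.183,0.02,0.349],"dr":[0,-65,0],"gripper":100},
    {"slide":[0.183,0.02,0.349],"dr":[0,-65,0],"gripper":100},
    {"slide":[0.183,0.02,0.349],"dr":[0,-65,0],"gripper":100},
    {"slide":[0.183,0.02,0.349],"dr":[0,-65,0],"gripper":100},
    {"slide":[0.183,0.02,0.349],"dr":[0,-65,0],"gripper":100},
    {"slide":[0.183,0.02,0.349],"dr":[0,-65,0],"gripper":100},
    {"slide":[0.183,0.02,0.349],"dr":[0,-65,0],"gripper":100},
    {"slide":[0.183,0.02,0.349],"dr":[0,-65,0],"gripper":100},
    {"slide":[0.183,0.02,0.349],"dr":[0,-65,0],"gripper":100},
    {"slide":[0.183,0.02,0.349],"dr":[0,-65,0],"gripper":100},
    {"slide":[0.183,0.02,0.349],"dr":[0,-65,0],"gripper":100},
    {"slide":[0.183,0.02,0.349],"dr":[0,-65,0],"gripper":100},
  ],
)

```text
time_s: 7.25
tcp_pos: [0.6901, 0.0029, 0.124]
tcp_rot: [[0.486, 0.0, -0.874], [0.874, -0.0, 0.486], [0.0, -1.0, -0.0]]
contact_force: [-1.0, 1.0, -0.3]
finger_gap: 0.997
```

Run:
```python
from h import *
from station import *
m=camera_model('wrist')
p,d=snapshot('wrist'); cv2.imwrite('pics/w4.png',p[:,:,::-1]); np.savez('pics/w4.npz',d=d,**{k:np.array(m[k]) for k in 'KRt'})
plan((.691,.003,.06,61),(.691,.003,.004,61))
```

```text
t 7.3 p [0.6902 0.0031 0.124 ] phi 60.93 tilt [ 4.e-04 -1.e-04 -1.e+00] F [-0.  -0.9 -0.3] gap 1.002
slide [ 0.0003  0.064  -0.0007] dr [ 0.02 -0.07  0.01]
slide [ 0.0003  0.12   -0.0007] dr [ 0.02 -0.07  0.01]
```

View pics/w4.png

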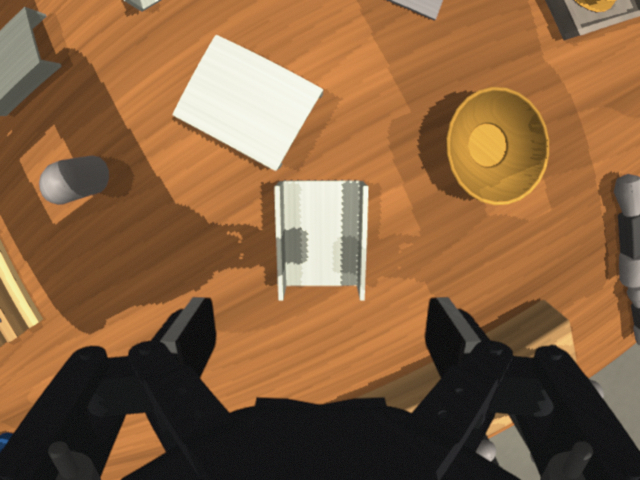

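Run:
```python
from h import *
for z,f,p in [(.03,'pics/w4.npz',[(275,185),(368,184),(366,300),(280,300)]),(.061,'pics/w3.npz',[(271,180),(363,178),(362,297),(275,297)])]:
    a=wray(p,z,f); print(a.mean(0),[np.round(x,4) for x in cv2.minAreaRect(a.astype(np.float32))])
```

```text
[0.69175219 0.00346043] [array([0.692 , 0.0035]), array([0.0603, 0.0811]), np.float64(61.6106)]
[ 0.48488899 -0.3305086 ] [array([ 0.4854, -0.3303]), array([0.0813, 0.0598]), np.float64(85.9442)]
```

Emit:
step_arm(
  series=[
    {"slide":[0.001,0.05,0],"dr":[0,0,0],"gripper":100},
    {"slide":[0.001,0.09,0],"dr":[0,0,0],"gripper":100},
    {"slide":[0.001,0.11,0],"dr":[0,0,0],"gripper":100},
    {"slide":[0.001,0.12,0],"dr":[0,0,0],"gripper":100},
    {"slide":[0.001,0.12,0],"dr":[0,0,0],"gripper":100},
    {"slide":[0.001,0.12,0],"dr":[0,0,0],"gripper":60},
    {"slide":[0.001,0.12,0],"dr":[0,0,0],"gripper":60},
    {"slide":[0.001,0.12,0],"dr":[0,0,0],"gripper":60},
    {"slide":[0.001,0.12,0],"dr":[0,0,0],"gripper":60},
  ],
)

```text
time_s: 8.2
tcp_pos: [0.6919, 0.0048, 0.0059]
tcp_rot: [[0.485, 0.003, -0.875], [0.875, -0.0, 0.485], [0.001, -1.0, -0.003]]
contact_force: [-0.4, -0.7, 6.5]
finger_gap: 0.696
```

Run:
```python
from h import *
plan((.5738,-.3372,.134,-4))
```

```text
t 8.2 p [0.6919 0.0048 0.0059] phi 61.01 tilt [ 2.8e-03 -2.0e-04 -1.0e+00] F [-0.4 -0.7  6.5] gap 0.696
slide [-0.3562 -0.1284 -0.0628] dr [ 0.09 65.01  0.14]
```

Emit:
step_arm(
  series=[
    {"slide":[0,-0.04,0],"dr":[0,0,0],"gripper":60},
    {"slide":[0,-0.08,0],"dr":[0,0,0],"gripper":60},
    {"slide":[0,-0.12,0],"dr":[0,0,0],"gripper":60},
    {"slide":[-0.356,-0.12,-0.062],"dr":[0,65,0],"gripper":60},
    {"slide":[-0.356,-0.12,-0.062],"dr":[0,65,0],"gripper":60},
    {"slide":[-0.356,-0.12,-0.062],"dr":[0,65,0],"gripper":60},
    {"slide":[-0.356,-0.12,-0.062],"dr":[0,65,0],"gripper":60},
    {"slide":[-0.356,-0.12,-0.062],"dr":[0,65,0],"gripper":60},
    {"slide":[-0.356,-0.12,-0.062],"dr":[0,65,0],"gripper":60},
    {"slide":[-0.356,-0.12,-0.062],"dr":[0,65,0],"gripper":60},
    {"slide":[-0.356,-0.12,-0.062],"dr":[0,65,0],"gripper":60},
    {"slide":[-0.356,-0.12,-0.062],"dr":[0,65,0],"gripper":60},
    {"slide":[-0.356,-0.12,-0.062],"dr":[0,65,0],"gripper":60},
    {"slide":[-0.356,-0.12,-0.062],"dr":[0,65,0],"gripper":60},
    {"slide":[-0.356,-0.12,-0.062],"dr":[0,65,0],"gripper":60},
    {"slide":[-0.356,-0.12,-0.062],"dr":[0,65,0],"gripper":60},
  ],
)

```text
time_s: 9.8
tcp_pos: [0.5729, -0.3358, 0.1239]
tcp_rot: [[0.998, 0.0, 0.068], [-0.068, -0.0, 0.998], [0.0, -1.0, -0.0]]
contact_force: [-0.5, 0.2, -0.7]
finger_gap: 0.693
```

Run:
```python
from h import *
plan((.5742,-.3375,.037,-3.95))
```

```text
t 9.8 p [ 0.5729 -0.3358  0.1239] phi -3.89 tilt [ 1.e-04 -1.e-04 -1.e+00] F [-0.5  0.2 -0.7] gap 0.693
slide [ 0.0014  0.0869 -0.0016] dr [0.   0.06 0.01]
```

Emit:
step_arm(
  series=[
    {"slide":[0.0014,0.04,-0.0015],"dr":[0,0,0],"gripper":60},
    {"slide":[0.0014,0.065,-0.0015],"dr":[0,0,0],"gripper":60},
    {"slide":[0.0014,0.08,-0.0015],"dr":[0,0,0],"gripper":60},
    {"slide":[0.0014,0.088,-0.0015],"dr":[0,0,0],"gripper":60},
    {"slide":[0.0014,0.088,-0.0015],"dr":[0,0,0],"gripper":60},
    {"slide":[0.0014,0.088,-0.0015],"dr":[0,0,0],"gripper":60},
    {"slide":[0.0014,0.088,-0.0015],"dr":[0,0,0],"gripper":84},
    {"slide":[0.0014,0.088,-0.0015],"dr":[0,0,0],"gripper":84},
    {"slide":[0.0014,0.088,-0.0015],"dr":[0,0,0],"gripper":84},
    {"slide":[0.0014,0.07,-0.0015],"dr":[0,0,0],"gripper":84},
    {"slide":[0.0014,0.03,-0.0015],"dr":[0,0,0],"gripper":84},
    {"slide":[0.0014,-0.01,-0.0015],"dr":[0,0,0],"gripper":100},
    {"slide":[0.0014,-0.01,-0.0015],"dr":[0,0,0],"gripper":100},
    {"slide":[0.0014,-0.01,-0.0015],"dr":[0,0,0],"gripper":100},
  ],
)

```text
time_s: 11.2
tcp_pos: [0.5743, -0.3385, 0.1361]
tcp_rot: [[0.998, 0.002, 0.07], [-0.07, -0.002, 0.998], [0.003, -1.0, -0.001]]
contact_force: [-0.1, 0.4, -0.7]
finger_gap: 1.001
```

Run:
```python
from h import *
from station import *
m=camera_model('wrist')
p,d=snapshot('wrist'); cv2.imwrite('pics/w5.png',p[:,:,::-1]); np.savez('pics/w5.npz',d=d,**{k:np.array(m[k]) for k in 'KRt'})
plan((.434,.0035,.115,83.4))
```

```text
t 11.25 p [ 0.5738 -0.3381  0.1344] phi -3.99 tilt [ 5.e-04 -3.e-04 -1.e+00] F [-0.7  0.8 -0.5] gap 1.0
slide [-0.1633  0.0192  0.3311] dr [ 4.000e-02 -8.739e+01  1.000e-02]
```

View pics/w5.png

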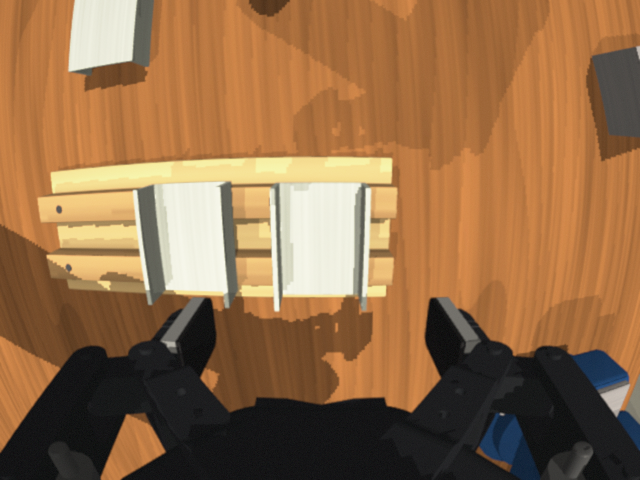

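Emit:
step_arm(
  series=[
    {"slide":[-0.163,0.019,0.331],"dr":[0,-87.4,0],"gripper":100},
    {"slide":[-0.163,0.019,0.331],"dr":[0,-87.4,0],"gripper":100},
    {"slide":[-0.163,0.019,0.331],"dr":[0,-87.4,0],"gripper":100},
    {"slide":[-0.163,0.019,0.331],"dr":[0,-87.4,0],"gripper":100},
    {"slide":[-0.163,0.019,0.331],"dr":[0,-87.4,0],"gripper":100},
    {"slide":[-0.163,0.019,0.331],"dr":[0,-87.4,0],"gripper":100},
    {"slide":[-0.163,0.019,0.331],"dr":[0,-87.4,0],"gripper":100},
    {"slide":[-0.163,0.019,0.331],"dr":[0,-87.4,0],"gripper":100},
    {"slide":[-0.163,0.019,0.331],"dr":[0,-87.4,0],"gripper":100},
    {"slide":[-0.163,0.019,0.331],"dr":[0,-87.4,0],"gripper":100},
    {"slide":[-0.163,0.019,0.331],"dr":[0,-87.4,0],"gripper":100},
    {"slide":[-0.163,0.019,0.331],"dr":[0,-87.4,0],"gripper":100},
    {"slide":[-0.163,0.019,0.331],"dr":[0,-87.4,0],"gripper":100},
    {"slide":[-0.163,0.019,0.331],"dr":[0,-87.4,0],"gripper":100},
    {"slide":[-0.163,0.019,0.331],"dr":[0,-87.4,0],"gripper":100},
  ],
)

```text
time_s: 12.75
tcp_pos: [0.4343, 0.0033, 0.1147]
tcp_rot: [[0.116, -0.0, -0.993], [0.993, 0.0, 0.116], [0.0, -1.0, 0.0]]
contact_force: [0.7, -0.7, 0.0]
finger_gap: 1.0
```

Run:
```python
from h import *
from station import *
m=camera_model('wrist')
p,d=snapshot('wrist'); cv2.imwrite('pics/w6.png',p[:,:,::-1]); np.savez('pics/w6.npz',d=d,**{k:np.array(m[k]) for k in 'KRt'})
plan((.434,.0035,.004,83.4))
```

```text
t 12.8 p [0.4343 0.0033 0.1147] phi 83.34 tilt [-1.e-04 -0.e+00 -1.e+00] F [-0.1 -0.2 -0.6] gap 1.003
slide [0.0002 0.1107 0.0003] dr [-0.01 -0.06 -0.  ]
```

View pics/w6.png

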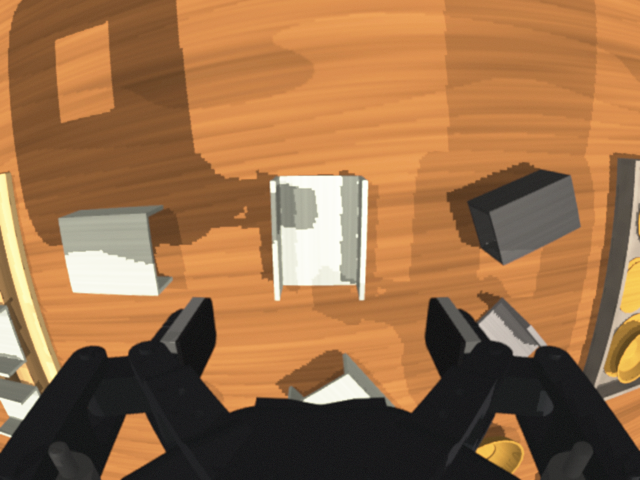

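Run:
```python
from h import *
a=wray([(271,180),(367,180),(366,300),(276,300)],.03,'pics/w6.npz'); print(a.mean(0),[np.round(x,4) for x in cv2.minAreaRect(a.astype(np.float32))])
a=wray([(135,190),(231,182),(230,307),(149,304)],.061,'pics/w5.npz'); print('B',a.mean(0),[np.round(x,4) for x in cv2.minAreaRect(a.astype(np.float32))])
a=wray([(271,184),(370,184),(367,310),(276,310)],.061,'pics/w5.npz'); print('C',a.mean(0),[np.round(x,4) for x in cv2.minAreaRect(a.astype(np.float32))])
```

```text
[0.43111644 0.00329521] [array([0.4312, 0.0037]), array([0.0607, 0.0807]), np.float64(83.6989)]
B [ 0.48734747 -0.33084798] [array([ 0.4887, -0.3304]), array([0.083 , 0.0651]), np.float64(85.366)]
C [ 0.57521425 -0.33780345] [array([ 0.5755, -0.3379]), array([0.0821, 0.0594]), np.float64(86.172)]
```

Emit:
step_arm(
  series=[
    {"slide":[0,0.05,0],"dr":[0,0,0],"gripper":100},
    {"slide":[0,0.085,0],"dr":[0,0,0],"gripper":100},
    {"slide":[0,0.1,0],"dr":[0,0,0],"gripper":100},
    {"slide":[0,0.11,0],"dr":[0,0,0],"gripper":100},
    {"slide":[0,0.11,0],"dr":[0,0,0],"gripper":100},
    {"slide":[0,0.11,0],"dr":[0,0,0],"gripper":60},
    {"slide":[0,0.11,0],"dr":[0,0,0],"gripper":60},
    {"slide":[0,0.11,0],"dr":[0,0,0],"gripper":60},
    {"slide":[0,0.11,0],"dr":[0,0,0],"gripper":60},
  ],
)

```text
time_s: 13.7
tcp_pos: [0.4351, 0.0033, 0.0061]
tcp_rot: [[0.115, 0.002, -0.993], [0.993, -0.0, 0.115], [0.0, -1.0, -0.002]]
contact_force: [-1.7, 0.9, 7.3]
finger_gap: 0.699
```

Run:
```python
from h import *
plan((.3945,-.3253,.125,-4))
```

```text
t 13.7 p [0.4351 0.0033 0.0061] phi 83.4 tilt [ 2.1e-03 -1.0e-04 -1.0e+00] F [-1.7  0.9  7.3] gap 0.699
slide [-0.3311 -0.1189  0.0023] dr [ 0.09 87.4   0.1 ]
```

Emit:
step_arm(
  series=[
    {"slide":[0,-0.04,0],"dr":[0,0,0],"gripper":60},
    {"slide":[0,-0.08,0],"dr":[0,0,0],"gripper":60},
    {"slide":[0,-0.12,0],"dr":[0,0,0],"gripper":60},
    {"slide":[-0.333,-0.12,0.002],"dr":[0,87.4,0],"gripper":60},
    {"slide":[-0.333,-0.12,0.002],"dr":[0,87.4,0],"gripper":60},
    {"slide":[-0.333,-0.12,0.002],"dr":[0,87.4,0],"gripper":60},
    {"slide":[-0.333,-0.12,0.002],"dr":[0,87.4,0],"gripper":60},
    {"slide":[-0.333,-0.12,0.002],"dr":[0,87.4,0],"gripper":60},
    {"slide":[-0.333,-0.12,0.002],"dr":[0,87.4,0],"gripper":60},
    {"slide":[-0.333,-0.12,0.002],"dr":[0,87.4,0],"gripper":60},
    {"slide":[-0.333,-0.12,0.002],"dr":[0,87.4,0],"gripper":60},
    {"slide":[-0.333,-0.12,0.002],"dr":[0,87.4,0],"gripper":60},
    {"slide":[-0.333,-0.12,0.002],"dr":[0,87.4,0],"gripper":60},
    {"slide":[-0.333,-0.12,0.002],"dr":[0,87.4,0],"gripper":60},
    {"slide":[-0.333,-0.12,0.002],"dr":[0,87.4,0],"gripper":60},
    {"slide":[-0.333,-0.12,0.002],"dr":[0,87.4,0],"gripper":60},
    {"slide":[-0.333,-0.12,0.002],"dr":[0,87.4,0],"gripper":60},
    {"slide":[-0.333,-0.12,0.002],"dr":[0,87.4,0],"gripper":60},
  ],
)

```text
time_s: 15.5
tcp_pos: [0.3941, -0.3272, 0.1248]
tcp_rot: [[0.998, 0.0, 0.068], [-0.068, -0.0, 0.998], [0.0, -1.0, -0.0]]
contact_force: [-0.9, -0.3, 0.2]
finger_gap: 0.697
```

Run:
```python
from h import *
plan((.3947,-.327,.037,-3.95))
```

```text
t 15.5 p [ 0.3941 -0.3272  0.1248] phi -3.91 tilt [ 1.e-04 -0.e+00 -1.e+00] F [-0.9 -0.3  0.2] gap 0.697
slide [0.0006 0.0878 0.0002] dr [0.   0.04 0.  ]
```

Emit:
step_arm(
  series=[
    {"slide":[0.0005,0.04,0],"dr":[0,0,0],"gripper":60},
    {"slide":[0.0005,0.065,0],"dr":[0,0,0],"gripper":60},
    {"slide":[0.0005,0.08,0],"dr":[0,0,0],"gripper":60},
    {"slide":[0.0005,0.089,0],"dr":[0,0,0],"gripper":60},
    {"slide":[0.0005,0.089,0],"dr":[0,0,0],"gripper":60},
    {"slide":[0.0005,0.089,0],"dr":[0,0,0],"gripper":60},
    {"slide":[0.0005,0.089,0],"dr":[0,0,0],"gripper":84},
    {"slide":[0.0005,0.089,0],"dr":[0,0,0],"gripper":84},
    {"slide":[0.0005,0.089,0],"dr":[0,0,0],"gripper":84},
    {"slide":[0.0005,0.07,0],"dr":[0,0,0],"gripper":84},
    {"slide":[0.0005,0.03,0],"dr":[0,0,0],"gripper":84},
    {"slide":[0.0005,-0.02,0],"dr":[0,0,0],"gripper":100},
    {"slide":[0.0005,-0.03,0],"dr":[0,0,0],"gripper":100},
    {"slide":[0.0005,-0.03,0],"dr":[0,0,0],"gripper":100},
    {"slide":[0.0005,-0.03,0],"dr":[0,0,0],"gripper":100},
  ],
)

```text
time_s: 17.0
tcp_pos: [0.3943, -0.327, 0.1537]
tcp_rot: [[0.998, -0.001, 0.07], [-0.07, 0.001, 0.998], [-0.001, -1.0, 0.001]]
contact_force: [0.9, -0.5, -1.2]
finger_gap: 1.0
```

Run:
```python
from h import *
from station import *
m=camera_model('wrist')
p,d=snapshot('wrist'); cv2.imwrite('pics/w7.png',p[:,:,::-1]); np.savez('pics/w7.npz',d=d,**{k:np.array(m[k]) for k in 'KRt'})
plan((.425,-.153,.115,-5.5))
```

```text
t 17.05 p [ 0.3942 -0.3268  0.1531] phi -3.99 tilt [-0.0015  0.0014 -1.    ] F [-0.6 -0.   0.3] gap 1.0
slide [0.0187 0.0383 0.1755] dr [-0.07  1.51 -0.09]
```

View pics/w7.png

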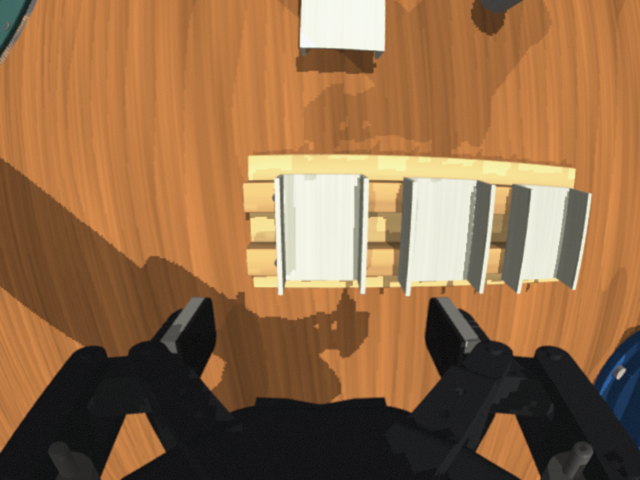

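Emit:
step_arm(
  series=[
    {"slide":[0.0187,0.037,0.1755],"dr":[0,1.5,0],"gripper":100},
    {"slide":[0.0187,0.037,0.1755],"dr":[0,1.5,0],"gripper":100},
    {"slide":[0.0187,0.037,0.1755],"dr":[0,1.5,0],"gripper":100},
    {"slide":[0.0187,0.037,0.1755],"dr":[0,1.5,0],"gripper":100},
    {"slide":[0.0187,0.037,0.1755],"dr":[0,1.5,0],"gripper":100},
    {"slide":[0.0187,0.037,0.1755],"dr":[0,1.5,0],"gripper":100},
    {"slide":[0.0187,0.037,0.1755],"dr":[0,1.5,0],"gripper":100},
  ],
)

```text
time_s: 17.75
tcp_pos: [0.4252, -0.1541, 0.1173]
tcp_rot: [[0.995, -0.001, 0.096], [-0.096, 0.0, 0.995], [-0.001, -1.0, 0.0]]
contact_force: [0.3, -0.7, -0.4]
finger_gap: 1.002
```

Run:
```python
from h import *
from station import *
m=camera_model('wrist')
p,d=snapshot('wrist'); cv2.imwrite('pics/w8.png',p[:,:,::-1]); np.savez('pics/w8.npz',d=d,**{k:np.array(m[k]) for k in 'KRt'})
plan((.425,-.153,.005,-5.5))
for nm,q in dict(A=[(276,177),(368,177),(366,292),(279,293)],B=[(403,178),(495,182),(484,291),(406,294)],C=[(514,185),(591,192),(577,289),(517,291)]).items():
  a=wray(q,.061,'pics/w7.npz'); print(nm,a.mean(0),[np.round(x,4) for x in cv2.minAreaRect(a.astype(np.float32))])
```

```text
t 17.8 p [ 0.4252 -0.1543  0.1175] phi -5.55 tilt [-6.e-04  1.e-04 -1.e+00] F [ 1.1 -0.  -0.6] gap 0.994
slide [-0.0003  0.1125  0.0013] dr [-0.   -0.05 -0.04]
A [ 0.3960858  -0.32265144] [array([ 0.3958, -0.3225]), array([0.0796, 0.0602]), np.float64(86.7323)]
B [ 0.48287645 -0.32955389] [array([ 0.4815, -0.3293]), array([0.0817, 0.0662]), np.float64(87.1303)]
C [ 0.57108609 -0.33767849] [array([ 0.568 , -0.3376]), array([0.0847, 0.0748]), np.float64(88.1211)]
```

View pics/w8.png

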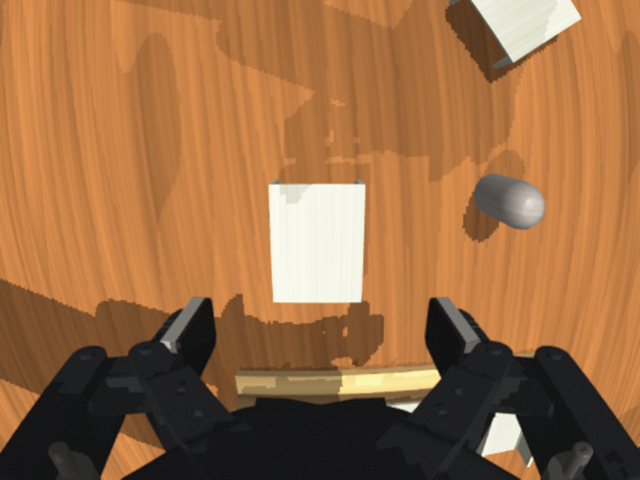

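Run:
```python
from h import *
a=wray([(269,184),(365,184),(362,303),(273,303)],.03,'pics/w8.npz'); print(a.mean(0),[np.round(x,4) for x in cv2.minAreaRect(a.astype(np.float32))])
```

```text
[ 0.42334522 -0.15417194] [array([ 0.4234, -0.1542]), array([0.081 , 0.0608]), np.float64(84.5692)]
```

Emit:
step_arm(
  series=[
    {"slide":[0,0.05,0.001],"dr":[0,0,0],"gripper":100},
    {"slide":[0,0.085,0.001],"dr":[0,0,0],"gripper":100},
    {"slide":[0,0.1,0.001],"dr":[0,0,0],"gripper":100},
    {"slide":[0,0.111,0.001],"dr":[0,0,0],"gripper":100},
    {"slide":[0,0.111,0.001],"dr":[0,0,0],"gripper":100},
    {"slide":[0,0.111,0.001],"dr":[0,0,0],"gripper":60},
    {"slide":[0,0.111,0.001],"dr":[0,0,0],"gripper":60},
    {"slide":[0,0.111,0.001],"dr":[0,0,0],"gripper":60},
    {"slide":[0,0.111,0.001],"dr":[0,0,0],"gripper":60},
    {"slide":[0,0.111,0.001],"dr":[0,0,0],"gripper":60},
  ],
)

```text
time_s: 18.8
tcp_pos: [0.4262, -0.1529, 0.0082]
tcp_rot: [[0.995, 0.002, 0.096], [-0.096, -0.001, 0.995], [0.002, -1.0, -0.001]]
contact_force: [-1.6, -2.1, 6.9]
finger_gap: 0.696
```

Run:
```python
from h import *
plan((.4393,-.3285,.155,-3.95))
```

```text
t 18.8 p [ 0.4262 -0.1529  0.0082] phi -5.49 tilt [ 0.0018 -0.0012 -1.    ] F [-1.6 -2.1  6.9] gap 0.696
slide [ 0.0301 -0.1466 -0.1737] dr [ 0.06 -1.54  0.11]
```

Emit:
step_arm(
  series=[
    {"slide":[0,-0.04,0],"dr":[0,0,0],"gripper":60},
    {"slide":[0,-0.085,0],"dr":[0,0,0],"gripper":60},
    {"slide":[0.015,-0.13,-0.04],"dr":[0,0,0],"gripper":60},
    {"slide":[0.03,-0.145,-0.174],"dr":[0,-1.5,0],"gripper":60},
    {"slide":[0.03,-0.145,-0.174],"dr":[0,-1.5,0],"gripper":60},
    {"slide":[0.03,-0.145,-0.174],"dr":[0,-1.5,0],"gripper":60},
    {"slide":[0.03,-0.145,-0.174],"dr":[0,-1.5,0],"gripper":60},
    {"slide":[0.03,-0.145,-0.174],"dr":[0,-1.5,0],"gripper":60},
    {"slide":[0.03,-0.145,-0.174],"dr":[0,-1.5,0],"gripper":60},
    {"slide":[0.03,-0.145,-0.174],"dr":[0,-1.5,0],"gripper":60},
  ],
)

```text
time_s: 19.8
tcp_pos: [0.4389, -0.3276, 0.1519]
tcp_rot: [[0.998, 0.0, 0.068], [-0.068, -0.0, 0.998], [0.0, -1.0, -0.0]]
contact_force: [0.2, 0.2, -1.7]
finger_gap: 0.697
```

Run:
```python
from h import *
from station import *
m=camera_model('wrist')
p,d=snapshot('wrist'); cv2.imwrite('pics/w9.png',p[:,:,::-1]); np.savez('pics/w9.npz',d=d,**{k:np.array(m[k]) for k in 'KRt'})
plan((.4393,-.3285,.08,-3.95),(.4393,-.3285,.042,-3.95))
```

```text
t 19.85 p [ 0.4389 -0.3276  0.1519] phi -3.92 tilt [ 2.e-04 -1.e-04 -1.e+00] F [-0.5  0.8 -0.3] gap 0.697
slide [ 0.0004  0.0719 -0.0009] dr [0.   0.03 0.01]
slide [ 0.0004  0.1099 -0.0009] dr [0.   0.03 0.01]
```

View pics/w9.png

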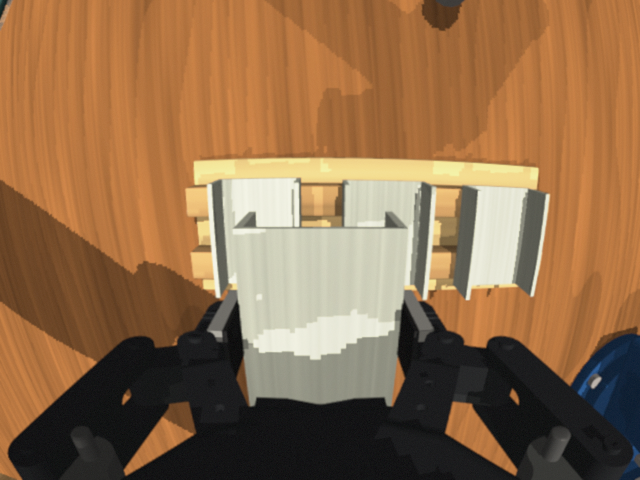

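Emit:
step_arm(
  series=[
    {"slide":[0.0004,0.04,-0.0009],"dr":[0,0,0],"gripper":60},
    {"slide":[0.0004,0.065,-0.0009],"dr":[0,0,0],"gripper":60},
    {"slide":[0.0004,0.08,-0.0009],"dr":[0,0,0],"gripper":60},
    {"slide":[0.0004,0.095,-0.0009],"dr":[0,0,0],"gripper":60},
    {"slide":[0.0004,0.105,-0.0009],"dr":[0,0,0],"gripper":60},
    {"slide":[0.0004,0.111,-0.0009],"dr":[0,0,0],"gripper":60},
    {"slide":[0.0004,0.111,-0.0009],"dr":[0,0,0],"gripper":60},
    {"slide":[0.0004,0.111,-0.0009],"dr":[0,0,0],"gripper":60},
  ],
)

```text
time_s: 20.65
tcp_pos: [0.4395, -0.3297, 0.0415]
tcp_rot: [[0.998, 0.001, 0.07], [-0.07, -0.001, 0.998], [0.001, -1.0, -0.001]]
contact_force: [0.3, -0.4, 1.6]
finger_gap: 0.692
```

Seated at the expected height. I'll release and go on to the second cap.

Emit:
step_arm(
  series=[
    {"slide":[0,0.0005,0],"dr":[0,0,0],"gripper":82},
    {"slide":[0,0.0005,0],"dr":[0,0,0],"gripper":82},
    {"slide":[0,0.0005,0],"dr":[0,0,0],"gripper":82},
    {"slide":[0,-0.02,0],"dr":[0,0,0],"gripper":82},
    {"slide":[0,-0.06,0],"dr":[0,0,0],"gripper":82},
    {"slide":[0,-0.11,0],"dr":[0,0,0],"gripper":100},
    {"slide":[0,-0.11,0],"dr":[0,0,0],"gripper":100},
    {"slide":[0,-0.11,0],"dr":[0,0,0],"gripper":100},
  ],
)

```text
time_s: 21.45
tcp_pos: [0.4395, -0.3298, 0.152]
tcp_rot: [[0.998, 0.002, 0.07], [-0.07, -0.002, 0.998], [0.002, -1.0, -0.001]]
contact_force: [0.0, 0.5, -1.2]
finger_gap: 0.998
```

Run:
```python
from h import *
from station import *
m=camera_model('wrist')
p,d=snapshot('wrist'); cv2.imwrite('pics/w10.png',p[:,:,::-1]); np.savez('pics/w10.npz',d=d,**{k:np.array(m[k]) for k in 'KRt'})
plan((.587,.0077,.12,-59.2))
```

```text
t 21.5 p [ 0.439  -0.3294  0.1505] phi -3.99 tilt [ 0. -0. -1.] F [-0.4 -0.1 -1. ] gap 1.004
slide [0.1241 0.0305 0.3466] dr [ 0.   55.21  0.  ]
```

View pics/w10.png

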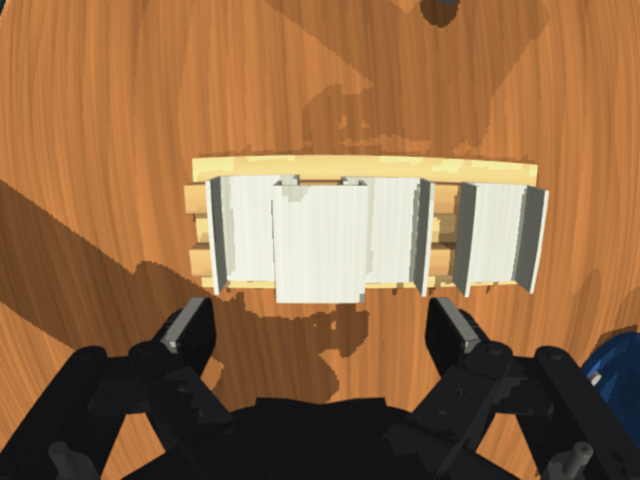

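Run:
```python
from h import *
for nm,z,q in [('cap',.064,[(272,187),(369,185),(365,303),(276,303)]),('A',.061,[(207,181),(299,177),(299,293),(214,294)]),('B',.061,[(343,177),(433,181),(425,296),(343,293)])][:1]+[('Aleft',.061,[(207,181),(214,294)]),('Bright',.061,[(433,181),(427,296)]),('C',.061,[(467,184),(548,191),(534,292),(468,296)])]:
  a=wray(q,z,'pics/w10.npz'); print(nm,a.round(4).tolist(),a.mean(0).round(4))
```

```text
cap [[0.4124, -0.2897], [0.4729, -0.2926], [0.4676, -0.3731], [0.4067, -0.3688]] [ 0.4399 -0.3311]
Aleft [[0.3697, -0.2823], [0.3627, -0.3612]] [ 0.3662 -0.3218]
Bright [[0.5157, -0.2924], [0.5125, -0.3733]] [ 0.5141 -0.3329]
C [[0.5399, -0.2952], [0.6069, -0.3017], [0.6028, -0.3804], [0.5444, -0.3768]] [ 0.5735 -0.3385]
```

Emit:
step_arm(
  series=[
    {"slide":[0.124,0.03,0.346],"dr":[0,55.2,0],"gripper":100},
    {"slide":[0.124,0.03,0.346],"dr":[0,55.2,0],"gripper":100},
    {"slide":[0.124,0.03,0.346],"dr":[0,55.2,0],"gripper":100},
    {"slide":[0.124,0.03,0.346],"dr":[0,55.2,0],"gripper":100},
    {"slide":[0.124,0.03,0.346],"dr":[0,55.2,0],"gripper":100},
    {"slide":[0.124,0.03,0.346],"dr":[0,55.2,0],"gripper":100},
    {"slide":[0.124,0.03,0.346],"dr":[0,55.2,0],"gripper":100},
    {"slide":[0.124,0.03,0.346],"dr":[0,55.2,0],"gripper":100},
    {"slide":[0.124,0.03,0.346],"dr":[0,55.2,0],"gripper":100},
    {"slide":[0.124,0.03,0.346],"dr":[0,55.2,0],"gripper":100},
    {"slide":[0.124,0.03,0.346],"dr":[0,55.2,0],"gripper":100},
    {"slide":[0.124,0.03,0.346],"dr":[0,55.2,0],"gripper":100},
  ],
)

```text
time_s: 22.7
tcp_pos: [0.5865, 0.006, 0.1205]
tcp_rot: [[0.511, -0.0, 0.86], [-0.86, -0.0, 0.511], [-0.0, -1.0, -0.0]]
contact_force: [-0.1, -0.8, 0.0]
finger_gap: 0.996
```

Run:
```python
from h import *
from station import *
m=camera_model('wrist')
p,d=snapshot('wrist'); cv2.imwrite('pics/w11.png',p[:,:,::-1]); np.savez('pics/w11.npz',d=d,**{k:np.array(m[k]) for k in 'KRt'})
plan((.587,.0077,.006,-59.2))
```

```text
t 22.75 p [0.5866 0.006  0.1207] phi -59.27 tilt [-1.e-04 -1.e-04 -1.e+00] F [ 1.  -0.2  0.7] gap 1.0
slide [-0.0012  0.1147  0.0012] dr [ 0.01 -0.07 -0.  ]
```

View pics/w11.png

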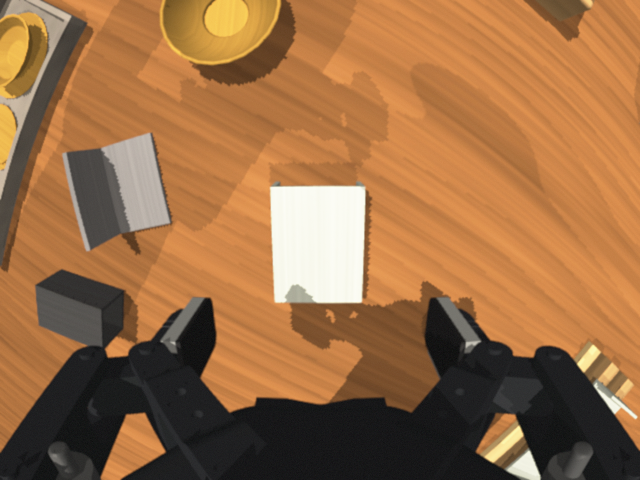

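Run:
```python
from h import *
a=wray([(271,186),(365,186),(362,303),(275,303)],.03,'pics/w11.npz'); print(a.mean(0),[np.round(x,4) for x in cv2.minAreaRect(a.astype(np.float32))])
```

```text
[0.58458995 0.00592989] [array([0.5847, 0.0058]), array([0.0808, 0.0603]), np.float64(30.7967)]
```

Emit:
step_arm(
  series=[
    {"slide":[0,0.05,0],"dr":[0,0,0],"gripper":100},
    {"slide":[0,0.085,0],"dr":[0,0,0],"gripper":100},
    {"slide":[0,0.105,0],"dr":[0,0,0],"gripper":100},
    {"slide":[0,0.114,0],"dr":[0,0,0],"gripper":100},
    {"slide":[0,0.114,0],"dr":[0,0,0],"gripper":100},
    {"slide":[0,0.114,0],"dr":[0,0,0],"gripper":60},
    {"slide":[0,0.114,0],"dr":[0,0,0],"gripper":60},
    {"slide":[0,0.114,0],"dr":[0,0,0],"gripper":60},
    {"slide":[0,0.114,0],"dr":[0,0,0],"gripper":60},
    {"slide":[0,0.114,0],"dr":[0,0,0],"gripper":60},
  ],
)

```text
time_s: 23.75
tcp_pos: [0.5878, 0.0069, 0.0086]
tcp_rot: [[0.512, 0.002, 0.859], [-0.859, -0.0, 0.512], [0.002, -1.0, 0.002]]
contact_force: [-0.3, 0.4, 6.1]
finger_gap: 0.697
```

Run:
```python
from h import *
plan((.5292,-.334,.155,-3.95))
```

```text
t 23.75 p [0.5878 0.0069 0.0086] phi -59.2 tilt [ 2.5e-03 -3.0e-04 -1.0e+00] F [-0.3  0.4  6.1] gap 0.697
slide [ 0.263  -0.1465 -0.2246] dr [ -0.06 -55.25   0.14]
```

Emit:
step_arm(
  series=[
    {"slide":[0,-0.04,0],"dr":[0,0,0],"gripper":60},
    {"slide":[0,-0.085,0],"dr":[0,0,0],"gripper":60},
    {"slide":[0,-0.13,0],"dr":[0,0,0],"gripper":60},
    {"slide":[0.263,-0.145,-0.2235],"dr":[0,-55.2,0],"gripper":60},
    {"slide":[0.263,-0.145,-0.2235],"dr":[0,-55.2,0],"gripper":60},
    {"slide":[0.263,-0.145,-0.2235],"dr":[0,-55.2,0],"gripper":60},
    {"slide":[0.263,-0.145,-0.2235],"dr":[0,-55.2,0],"gripper":60},
    {"slide":[0.263,-0.145,-0.2235],"dr":[0,-55.2,0],"gripper":60},
    {"slide":[0.263,-0.145,-0.2235],"dr":[0,-55.2,0],"gripper":60},
    {"slide":[0.263,-0.145,-0.2235],"dr":[0,-55.2,0],"gripper":60},
    {"slide":[0.263,-0.145,-0.2235],"dr":[0,-55.2,0],"gripper":60},
    {"slide":[0.263,-0.145,-0.2235],"dr":[0,-55.2,0],"gripper":60},
    {"slide":[0.263,-0.145,-0.2235],"dr":[0,-55.2,0],"gripper":60},
    {"slide":[0.263,-0.145,-0.2235],"dr":[0,-55.2,0],"gripper":60},
    {"slide":[0.263,-0.145,-0.2235],"dr":[0,-55.2,0],"gripper":60},
    {"slide":[0.263,-0.145,-0.2235],"dr":[0,-55.2,0],"gripper":60},
  ],
)

```text
time_s: 25.35
tcp_pos: [0.53, -0.3324, 0.152]
tcp_rot: [[0.998, 0.0, 0.069], [-0.069, -0.0, 0.998], [0.0, -1.0, -0.0]]
contact_force: [-0.1, -0.3, -1.2]
finger_gap: 0.699
```

Run:
```python
from h import *
from station import *
p,d=snapshot('wrist'); cv2.imwrite('pics/w12.png',p[:,:,::-1])
plan((.5292,-.333,.0425,-3.95))
```

```text
t 25.4 p [ 0.5299 -0.3326  0.152 ] phi -3.95 tilt [ 2.e-04 -1.e-04 -1.e+00] F [ 0.3 -0.3 -0.4] gap 0.698
slide [-0.0007  0.1095 -0.0004] dr [0.01 0.   0.01]
```

View pics/w12.png

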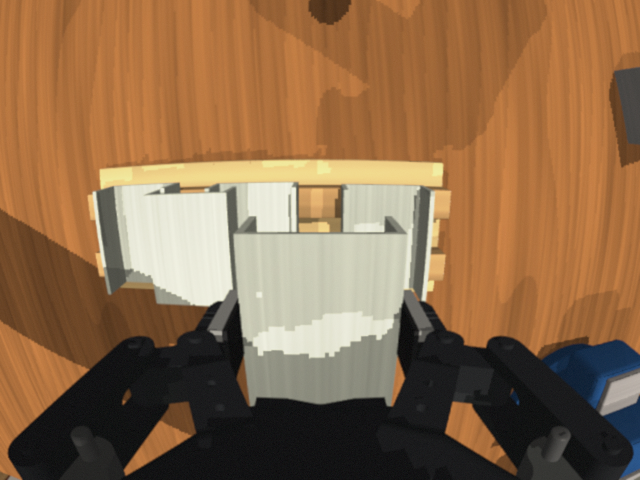

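Emit:
step_arm(
  series=[
    {"slide":[-0.0007,0.04,-0.0004],"dr":[0,0,0],"gripper":60},
    {"slide":[-0.0007,0.065,-0.0004],"dr":[0,0,0],"gripper":60},
    {"slide":[-0.0007,0.08,-0.0004],"dr":[0,0,0],"gripper":60},
    {"slide":[-0.0007,0.095,-0.0004],"dr":[0,0,0],"gripper":60},
    {"slide":[-0.0007,0.105,-0.0004],"dr":[0,0,0],"gripper":60},
    {"slide":[-0.0007,0.1105,-0.0004],"dr":[0,0,0],"gripper":60},
    {"slide":[-0.0007,0.1105,-0.0004],"dr":[0,0,0],"gripper":60},
    {"slide":[-0.0007,0.1105,-0.0004],"dr":[0,0,0],"gripper":60},
  ],
)

```text
time_s: 26.2
tcp_pos: [0.5294, -0.334, 0.0424]
tcp_rot: [[0.998, 0.001, 0.07], [-0.07, -0.001, 0.998], [0.001, -1.0, -0.001]]
contact_force: [-1.1, -0.4, 5.4]
finger_gap: 0.7
```

Seated, as expected. Release and withdraw upwards and away.

Emit:
step_arm(
  series=[
    {"slide":[0,0,0],"dr":[0,0,0],"gripper":80},
    {"slide":[0,0,0],"dr":[0,0,0],"gripper":80},
    {"slide":[0,0,0],"dr":[0,0,0],"gripper":80},
    {"slide":[0,-0.02,0],"dr":[0,0,0],"gripper":80},
    {"slide":[0,-0.06,0],"dr":[0,0,0],"gripper":80},
    {"slide":[0,-0.11,0],"dr":[0,0,0],"gripper":100},
    {"slide":[0,-0.13,0],"dr":[0,0,0],"gripper":100},
    {"slide":[0,-0.13,0],"dr":[0,0,0],"gripper":100},
    {"slide":[0,-0.13,0],"dr":[0,0,0],"gripper":100},
  ],
)

```text
time_s: 27.1
tcp_pos: [0.5288, -0.3336, 0.171]
tcp_rot: [[0.998, 0.0, 0.07], [-0.07, -0.0, 0.998], [0.0, -1.0, -0.0]]
contact_force: [-0.9, -0.5, -0.6]
finger_gap: 0.999
```

Run:
```python
from h import *
from station import *
m=camera_model('wrist')
p,d=snapshot('wrist'); cv2.imwrite('pics/w13.png',p[:,:,::-1]); np.savez('pics/w13.npz',d=d,**{k:np.array(m[k]) for k in 'KRt'})
p,d=snapshot('scene'); cv2.imwrite('pics/s13.png',cv2.resize(p[80:240,150:400,::-1],None,fx=3,fy=3,interpolation=cv2.INTER_CUBIC))
plan()
```

```text
t 27.2 p [ 0.5285 -0.3334  0.1697] phi -3.99 tilt [-0.0017  0.0012 -1.    ] F [ 0.3 -0.1 -0.3] gap 1.001
```

View pics/w13.png

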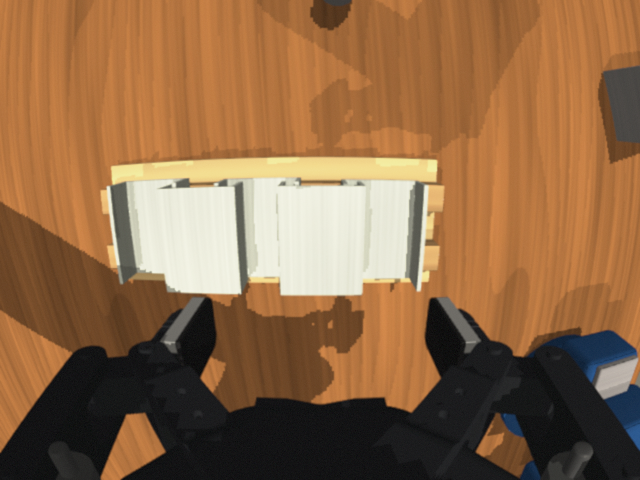

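View pics/s13.png

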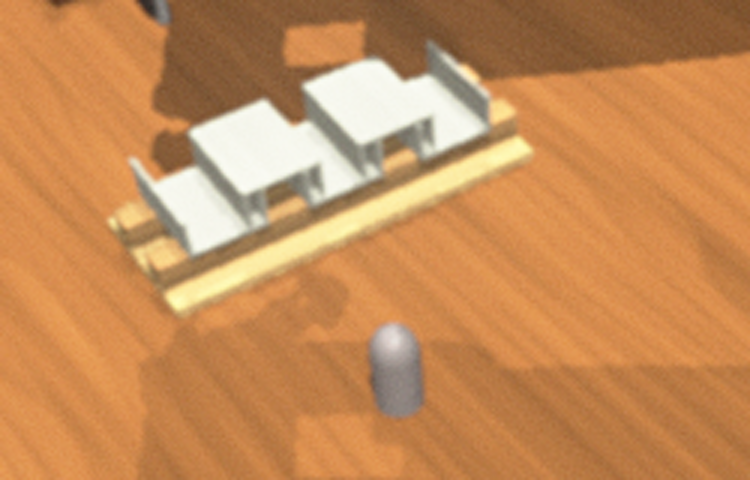

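Run:
```python
from h import *
plan((.3,-.6,.26,-64))
```

```text
t 27.2 p [ 0.5285 -0.3334  0.1697] phi -3.99 tilt [-0.0017  0.0012 -1.    ] F [ 0.3 -0.1 -0.3] gap 1.001
slide [-0.2095 -0.0902 -0.2818] dr [-0.   60.01 -0.13]
```

Emit:
step_arm(
  series=[
    {"slide":[0,-0.05,0],"dr":[0,0,0],"gripper":100},
    {"slide":[0,-0.09,0],"dr":[0,0,0],"gripper":100},
    {"slide":[-0.21,-0.09,-0.28],"dr":[0,60,0],"gripper":100},
    {"slide":[-0.21,-0.09,-0.28],"dr":[0,60,0],"gripper":100},
    {"slide":[-0.21,-0.09,-0.28],"dr":[0,60,0],"gripper":100},
    {"slide":[-0.21,-0.09,-0.28],"dr":[0,60,0],"gripper":100},
    {"slide":[-0.21,-0.09,-0.28],"dr":[0,60,0],"gripper":100},
    {"slide":[-0.21,-0.09,-0.28],"dr":[0,60,0],"gripper":100},
    {"slide":[-0.21,-0.09,-0.28],"dr":[0,60,0],"gripper":100},
    {"slide":[-0.21,-0.09,-0.28],"dr":[0,60,0],"gripper":100},
    {"slide":[-0.21,-0.09,-0.28],"dr":[0,60,0],"gripper":100},
    {"slide":[-0.21,-0.09,-0.28],"dr":[0,60,0],"gripper":100},
    {"slide":[-0.21,-0.09,-0.28],"dr":[0,60,0],"gripper":100},
  ],
)

```text
time_s: 28.5
tcp_pos: [0.3009, -0.5975, 0.2611]
tcp_rot: [[0.44, -0.0, 0.898], [-0.898, 0.0, 0.44], [-0.0, -1.0, 0.0]]
contact_force: [-0.0, -0.4, 0.3]
finger_gap: 0.999
```

Run:
```python
from h import *
from station import *
p,d=snapshot('top'); b=p[:,:,::-1]; cv2.imwrite('pics/top1.png',b); m=camera_model('top'); P=cloud(d,m)
a=cv2.imread('pics/top0.png')
cv2.imwrite('pics/top1c.png',cv2.resize(b[150:365,210:510],None,fx=2.6,fy=2.6,interpolation=cv2.INTER_CUBIC))
# caps top plane
mask=((P[...,2]>.055)&(d>0)).astype(np.uint8); mask[:, :420]=0; mask[:200]=0; mask[370:]=0; mask[:,510:]=0
n,l,st,_=cv2.connectedComponentsWithStats(mask)
for i in range(1,n):
    if st[i,4]<30: continue
    q=P[l==i]; q2=q[q[:,2]>.058]; A=np.c_[q2[:,:2]-q2[:,:2].mean(0),np.ones(len(q2))]; c=np.linalg.lstsq(A,q2[:,2],rcond=None)[0]
    print(st[i],'z',np.median(q[:,2]).round(4),'tilt deg',np.degrees(c[:2]).round(2),[np.round(x,4) for x in cv2.minAreaRect(q[:,:2].astype(np.float32))])
P0=cloud(np.load('pics/top0.npy'),np.load('pics/top_cam.npz'))
for nm,(y0,y1,x0,x1) in dict(bowl=(155,210,210,262),punch=(233,258,360,386),angle=(230,275,205,260),tube=(285,330,205,260)).items():
    D=np.abs(a[y0:y1,x0:x1].astype(int)-b[y0:y1,x0:x1]).max(2)
    for X in (P0,P):
        q=X[y0:y1,x0:x1].reshape(-1,3); q=q[q[:,2]>.012]; print(nm,len(q),q.mean(0).round(4), 'px changed',(D>50).sum())
plan()
```

```text
[457 220  40   5  73] z 0.0613 tilt deg [-9.07 -0.72] [array([ 0.6049, -0.3399]), array([0.0793, 0.0038]), np.float64(85.8718)]
[ 454  242   43   33 1199] z 0.0641 tilt deg [ 0.01 -0.08] [array([ 0.5318, -0.3358]), array([0.0831, 0.0604]), np.float64(85.7469)]
[ 451  287   44   33 1216] z 0.064 tilt deg [0.06 0.05] [array([ 0.4422, -0.3272]), array([0.085, 0.06 ]), np.float64(86.0417)]
[449 337  31   4  52] z 0.06 tilt deg [13.86  0.86] [array([ 0.3702, -0.3104]), array([0.0605, 0.0032]), np.float64(86.3222)]
bowl 729 [0.6916 0.1455 0.0474] px changed 0
bowl 708 [0.6945 0.1471 0.033 ] px changed 0
punch 221 [ 0.557  -0.1285  0.0695] px changed 0
punch 222 [ 0.5575 -0.1297  0.0582] px changed 0
angle 123 [0.5296 0.1555 0.1381] px changed 0
angle 125 [0.5285 0.1531 0.1559] px changed 0
tube 710 [0.4331 0.1513 0.06  ] px changed 0
tube 706 [0.4327 0.1526 0.0483] px changed 0
t 28.55 p [ 0.3009 -0.5976  0.2613] phi -63.87 tilt [ 1.e-04  1.e-04 -1.e+00] F [ 0.7 -0.1 -0.1] gap 1.001
```

View pics/top1c.png

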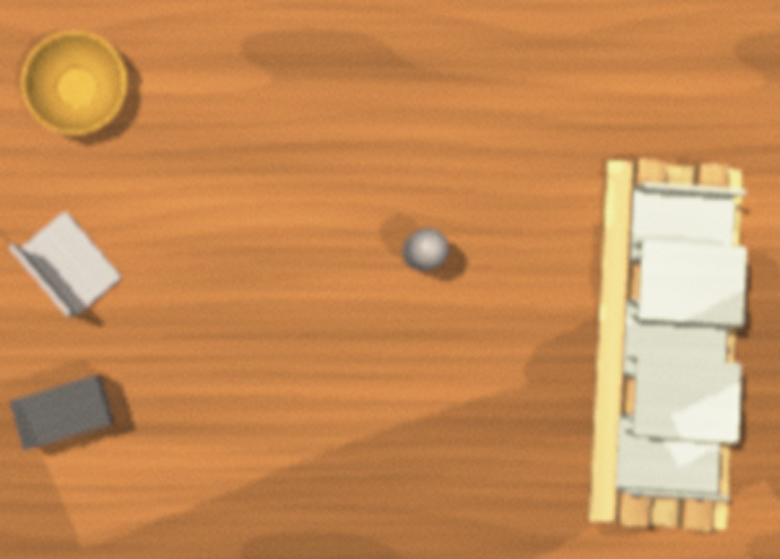

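Run:
```python
from station import r
print(r.job_done())
```

```text
the job is handed in; nothing more can be done
None
```

The bundle is packed on the board and handed in at about 28.6 s of the 112 s allowed. The three open-up troughs went down first at 90 mm spacing, square across both battens, and then the two caps went over the gaps.

Last checks, from the top camera and the wrist:
- **Caps:** both tops measured 64.0–64.1 mm high, the height of a fully seated cap. They were level to within 0.1° and about 90 mm apart. Each was lowered until it touched, with at most 5.4 N upward on the wrist before release.
- **Ends:** roughly in line. Individual pieces are off by an estimated 2–4 mm along their length; the camera readings disagreed with each other by about that much.
- **Other things:** the bowl, punch, angle and tube show no changed pixels between the first and last top pictures.
- **Forces:** readings at the end of each move never passed about 7 N.

One move call was refused because rows lacked the turn value; the arm did not move, and I resent it.

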